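# Stamp a glaze test tile in a bench lever press

## Task

Stamp the teal test tile in the green lever press: slide it flat under the head, long way in, until it is square against the back fence and centred between the two side marks, then swing the sprung red-handled lever down until the stamp meets the tile, and keep it pressed firmly for a full second without crushing the tile. Guide the lever gently back to its top rest instead of letting it fly up, and leave the tile in place against the fence. Do not disturb the other two tiles or the cup.

Things in the scene. Friction and masses are not known exactly. Their poses are not given: they have to be found in the camera images.
- press: Green bench lever press, fixed, 235 x 120 mm, 210 mm high. Origin on the table under it; x points from its open front (robot side) to the column at the back, z up. Steel bed: top 28 mm above the table, from x = -128 to +30 mm, 90 mm wide, centred on y = 0. Back fence: 8 mm high, front face at x = +30 mm. The lever runs along the right side, its arm at y = -85 mm.
- head_edge (a point): Middle of the lower front edge of the press's head, 56 mm wide, which overhangs the bed from here (press x = -3 mm, 135 mm above the table) back to the column. A gripper that slides the tile in must lean back, or it meets this edge; a lean of about 0.5 rad clears it.
- seat (a point): Point on the bed's top where the centre of the tile's underside lies when the tile is against the fence and centred; axes as the press. Two thin black lines on the bed at y = +26 and -26 mm are the side marks.
- ram: Upright 16 mm steel ram out of the head, 15 mm behind the seat point; origin at its top. It goes down 50 mm per rad of lever. The stamp in its foot (18 mm round, black, cushioned 10 N/mm) is screwed out differently each time: with the lever up its face is 65 to 75 mm above the table, not reported, so the lever angle where it meets the tile (0.55 to 0.77 rad) must be felt.
- lever (a joint): Lever angle, rad: 0 = up at rest, grows as the grip swings down (to 0.95 with no tile). A spring drives it up: the grip needs about 2 N at the top, 6 N near the tile; each newton more puts 3.4 N on the tile. Firm is 20 to 40 N on the tile (6 to 12 N extra at the grip); under 15 N is too light, over 70 N crushes it. Rising faster than 4 rad/s is flying back.
- lever_grip (a point): Centre of the lever's red grip, a bar 18 mm in diameter and 80 mm long, parallel to the press's y axis (which is the hinge's axis); free to be gripped from above across the bar, pads clear of the steel arm 37 mm to its left.
- lever_hinge (a point): Point on the lever's hinge axis level with the middle of the grip; the grip moves on a circle of 170 mm radius round it. With the lever at rest the line from here to the grip points to the press's front and 0.61 rad upward.
- test_tile_1: The teal glazed test tile to stamp, 40 x 56 x 9 mm, with a small dark hole near one end. Origin: centre of its underside; x along its 40 mm width, y along its 56 mm length, z up. Which end goes in first does not matter.
- test_tile_2: Orange-brown test tile of the same size and axes; leave it alone.
- test_tile_3: Cream test tile of the same size and axes; leave it alone.
- bisque_cup: Unglazed pinkish-brown clay cup, 68 mm wide, 83 mm high, standing; origin: centre of its underside; leave it alone.
Not all that is in view belongs to the job. What is shaped like the test_tile_1 but purple is not meant.

How it is judged:
By the outcome, as a careful person would: the job done as asked, in the order asked, and still so for the second after the job is handed in, with the robot touching nothing.
It also fails if it takes over 72 s, if anything falls off the work surface, if the arm or the gripper's body presses on something with over 40 N, if the wrist force passes 120 N, or if a joint passes its speed limit or range.

## Robot

A 6-joint arm with a two-finger parallel gripper is mounted at the origin on a cart in front of the work surface, level with it; the furniture and walls round the work are solid. World frame = base frame: x ahead of the robot, y to its left, z up, the work surface at z = 0. Lengths are in m, angles in degrees, forces in N, time in s.
With the tool pointing down it reaches from about 0.35 to 0.875 m from the base axis. Payload 15.5 kg.
Tool frame: the origin (TCP) lies midway between the tips of the shut fingers; the grasp point (between the pads) lies 19 mm behind it; z points along the fingers, y is the line along which they close (so a half turn about z gives the same grasp; the last joint's range is limited). The gripper opens to 85 mm and grips with 20 to 120 N. Pads are 22 mm wide; open, the fingers measure 114 mm over their backs; the gripper's body (76 mm by 85 mm) begins 54 mm behind the grasp point. The pads swing forward as they close: fully open they stand 13 mm farther back than shut.
Start: joints at [61.106, 28.281, 77.091, -0, 74.628, -5.472], TCP at [0.248, 0.574, 0.231] pointing down, gripper open.
Joint ranges: [-166.48, 166.48], [-47.26, 123.95], [12.59, 153.08], [-70.14, 250.14], [6.76, 159.57], [-176.63, 176.63]. Speed limits (degrees/s): [108.29, 108.29, 147.25, 172.46, 172.46, 172.46].

## Interface

Orientations are given as a 3x3 rotation matrix whose columns are the frame's x, y, z axes.
In Python, from station import r, viewer, finish_job gives the robot as it stands.
- The arm moves only by the tool jog_arm, never from a script. Its argument "commands" is a list of rows, each a list of 6 numbers: the shift along the tool's x, y, z in cm, then the turn, a rotation vector about the tool's x, y, z in rad. A call has 1 to 10 rows; each row is the pose to reach, as a shift and turn from the pose commanded when the call began, along the tool's axes at that moment; what a row does not reach only later rows make up. A row lasts 1/10 s, in which the tool goes at most 50 mm and 8.59 degrees, less where a joint would pass 70% of its speed; a pose out of reach is approached as far as the arm can. A call with a gripper value outside its range is refused whole. "fingers" is the gripper's target within -1 to 1 (shut at 1, half-way at 0, fully open at -1), set as the call begins (left out, the last holds). The fingers move at their own pace and stop on an object; the grip force is fixed at half the most. Time passes only in rows, so rows that repeat a pose let the fingers close. It gives the time, the measured TCP pose, the force, the opening and the grip force at its end, in the units of the state.
- r.get_obs(): the state, without advancing time (a new reading comes with each control period).
- viewer.snapshot(name): name is "scene" or "side" or "wrist"; returns a dict with "frame" (420x560x3 uint8, blue, green, red), "intrinsics" (3x3 intrinsics, pixels), "R" (3x3) and "t" (3): a world point X has camera coordinates R X + t. Camera axes: x right, y down, z forward; pixel columns grow to the right and rows downward; lengths in m; the calibration is good to about 2 mm. A picture is of the moment at which its call begins. There is no depth.
- finish_job(): hands the job in; it is judged then, once.
The state is a dict: "time_s": time; "q": joint angles; "joint_vel": joint speeds; "tau": joint torques, N m; "eef_pos": TCP position; "ee_rot": TCP orientation; "wrist_force": force on the tool from outside, world axes, zero at the start; "wrist_torque": the same for the moment, N m; "width": finger opening in m; "grip_force": force on a finger pad.
Only numpy, scipy, OpenCV 4.12 (cv2) and the standard library are available. Lean on these libraries where they do the work, as an engineer would, in place of code of your own. Each camera call takes 0.05 s, during which the arm holds its last target. There are 200 camera calls.

## Working session

There is one attempt and no reset: what is moved stays moved. The work goes in short steps, Python scripts to look and compute and a tool call to move; the robot and the scene stay as the last step left them, time stands still between calls to the robot, and variables do not carry over. Pictures are saved under pics/ and viewed, at most 10 in all, crops included, and the job is handed in when it is done.

Besides the shell and the picture viewer there is one more tool, called after ">>>" as name(argument=value, ...), one argument or row to a line, values as JSON. jog_arm: Moves the arm, as the interface text tells. Its arguments: {"type":"object","properties":{"commands":{"type":"array","items":{"type":"array","items":{"type":"number"}}},"fingers":{"type":"number"}},"required":["commands"]}

```bash
mkdir -p pics; ls
cat > h.py <<'E'
import numpy as np,cv2,pickle
from station import r,viewer,finish_job
def snap(n,f):
    s=viewer.snapshot(n); cv2.imwrite(f'pics/{f}.png',s['frame']); pickle.dump(s,open(f'pics/{f}.pkl','wb')); return s
def load(f): return pickle.load(open(f'pics/{f}.pkl','rb'))
def ray(s,uv):
    K,R,t=[np.array(s[k]) for k in('intrinsics','R','t')]
    d=R.T@np.linalg.solve(K,[uv[0],uv[1],1]); return -R.T@t,d/np.linalg.norm(d)
def plane(s,uv,z):
    c,d=ray(s,uv); return c+d*(z-c[2])/d[2]
def tri(l):
    A=0;b=0
    for s,uv in l:
        c,d=ray(s,uv);P=np.eye(3)-np.outer(d,d);A=A+P;b=b+P@c
    return np.linalg.solve(A,b)
def proj(s,X):
    K,R,t=[np.array(s[k]) for k in('intrinsics','R','t')]
    p=K@(R@np.array(X)+t); return p[:2]/p[2]
E
python3 - <<'E'
from h import *
a=snap('scene','scene0');b=snap('side','side0');snap('wrist','wrist0')
for s in(a,b):print(s['intrinsics'],-np.array(s['R']).T@s['t'],s['R'][2])
cv2.imwrite('pics/both.png',cv2.resize(np.hstack([a['frame'],b['frame']]),(800,300)))
E
```

```text
pics
[[388.2938113    0.         276.8316998 ]
 [  0.         388.2938113  208.36177833]
 [  0.           0.           1.        ]] [ 0.09448065 -0.37518478  0.75206145] [ 0.55652815  0.48956288 -0.67127089]
[[392.49704141   0.         280.08339626]
 [  0.         392.49704141 205.30989996]
 [  0.           0.           1.        ]] [ 0.4640687  -0.37430862  1.09712741] [ 0.12870293  0.42716964 -0.89496461]
```

View pics/scene0.png

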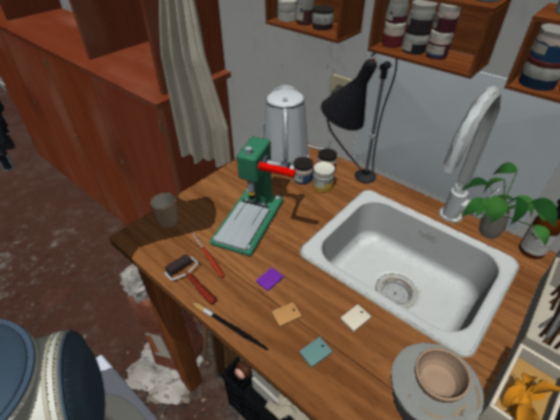

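View pics/side0.png

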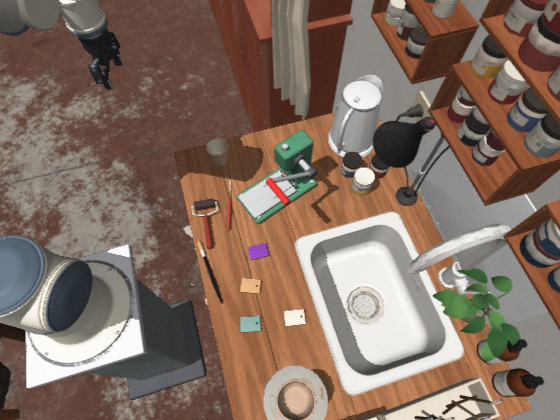

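Scene picture: teal tile at (316,351), purple decoy at (270,279), orange tile at (287,314), cream tile at (356,318), press bed around (248,222), red grip at (277,169), cup at (165,210). Side picture: teal at (250,324), purple at (258,252), press bed at (277,195), grip at (277,191). Teal, with its hole at one end, fits test_tile_1. Next I measure and confirm it in a crop.

Run:
```python
from h import *
a=load('scene0');b=load('side0')
def mask(s,lo,hi,box):
    h=cv2.cvtColor(s['frame'],cv2.COLOR_BGR2HSV);m=cv2.inRange(h,lo,hi);z=np.zeros_like(m);x0,y0,x1,y1=box;z[y0:y1,x0:x1]=m[y0:y1,x0:x1];return z
def big(m):
    c,_=cv2.findContours(m,cv2.RETR_EXTERNAL,cv2.CHAIN_APPROX_NONE);return max(c,key=cv2.contourArea)
for n,s,box in(('scene',a,(290,330,345,375)),('side',b,(230,305,270,340))):
    c=big(mask(s,(75,40,40),(100,255,255),box))
    P=np.array([plane(s,p[0],.009)[:2] for p in c]);rc=cv2.minAreaRect((P*1000).astype(np.float32));print(n,'teal',rc)
# grip
for n,s,box in(('scene',a,(250,150,310,185)),('side',b,(260,170,300,215))):
    h=mask(s,(0,160,100),(6,255,255),box)|mask(s,(174,160,100),(180,255,255),box)
    print(n,'grip',cv2.minAreaRect(big(h)))
A=cv2.resize(a['frame'][130:260,190:320],(400,400),interpolation=cv2.INTER_CUBIC)
B=cv2.resize(b['frame'][125:225,230:330],(400,400),interpolation=cv2.INTER_CUBIC)
C=cv2.resize(a['frame'][330:375,280:355],(400,200),interpolation=cv2.INTER_CUBIC)
D=cv2.resize(b['frame'][302:347,215:290],(400,200),interpolation=cv2.INTER_CUBIC)
cv2.imwrite('pics/crop1.png',np.vstack([np.hstack([A,B]),np.hstack([C,D])]))
```

```text
scene teal ((435.3566589355469, -175.04241943359375), (38.482276916503906, 53.739501953125), 76.61893463134766)
side teal ((439.7069091796875, -171.60125732421875), (37.558780670166016, 51.008731842041016), 76.96159362792969)
scene grip ((275.9578552246094, 168.68258666992188), (37.551536560058594, 8.244848251342773), 12.994616508483887)
side grip ((277.46697998046875, 190.9619140625), (30.68097686767578, 6.498926162719727), 49.08561706542969)
```

View pics/crop1.png

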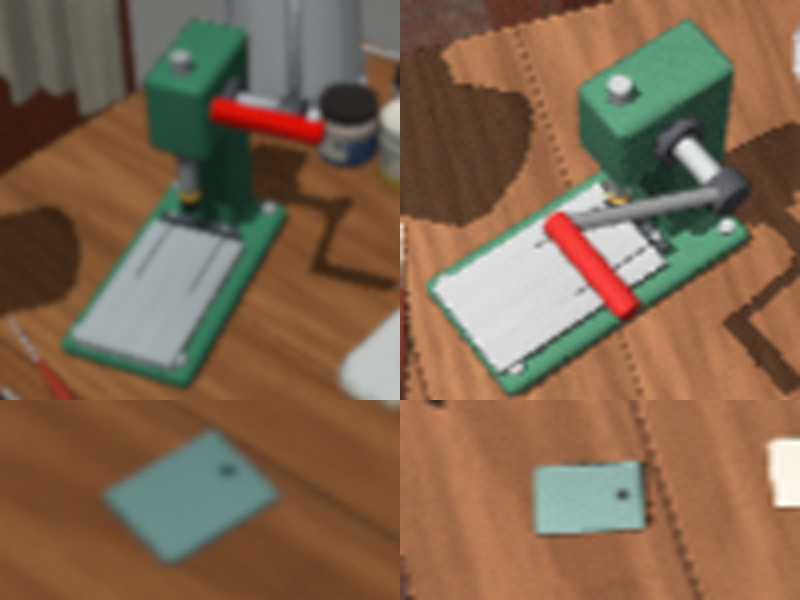

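Crop: the teal tile (scene 316,351; side 250,324) shows the small dark hole near one end, so it is test_tile_1. The purple one at (270,279) is the decoy. The bed, its side marks and the red grip are all visible. Next I fit the press frame.

```bash
cat >> h.py <<'E'
def bedfit(s,p0,yaw):
    # contour of grey bed on z=.028 ; robust lines in press frame
    h=cv2.cvtColor(s['frame'],cv2.COLOR_BGR2HSV);m=cv2.inRange(h,(0,0,120),(180,45,255))
    H,W=m.shape;
    f=lambda x,y:np.array([p0[0]+x*np.cos(yaw)-y*np.sin(yaw),p0[1]+x*np.sin(yaw)+y*np.cos(yaw),.028])
    poly=np.array([proj(s,f(x,y)) for x,y in((-.14,-.055),(-.14,.055),(.03,.055),(.03,-.055))]).astype(np.int32)
    z=np.zeros_like(m);cv2.fillConvexPoly(z,poly,255);m&=z
    c,_=cv2.findContours(m,cv2.RETR_EXTERNAL,cv2.CHAIN_APPROX_NONE);c=max(c,key=cv2.contourArea)
    P=np.array([plane(s,p[0],.028)[:2] for p in c])-p0
    Q=P@np.array([[np.cos(yaw),-np.sin(yaw)],[np.sin(yaw),np.cos(yaw)]])
    return Q
E
python3 - <<'E'
from h import *
a=load('scene0');b=load('side0')
sc=np.array([[73,343],[180,368],[242,240],[163,218]])/3.077+[190,130]
sd=np.array([[32,288],[100,372],[265,262],[204,180]])/4+[230,125]
for n,s,c in(('scene',a,sc),('side',b,sd)):
    print(n,np.round([plane(s,u,.028) for u in c],4).tolist())
print('tri',np.round([tri([(a,u),(b,v)]) for u,v in zip(sc,sd)],4).tolist())
P=[plane(a,u,.028)[:2] for u in sc];fr=(P[0]+P[1])/2;d=(P[2]+P[3])/2-fr;yaw=np.arctan2(d[1],d[0]);p0=fr+.128*d/np.linalg.norm(d);print(yaw,p0)
for n,s in(('scene',a),('side',b)):
    Q=bedfit(s,p0,yaw)
    for nm,sel,ax in(('front',(Q[:,0]<-.118)&(abs(Q[:,1])<.037),0),('left',(Q[:,1]>.035)&(Q[:,0]>-.12)&(Q[:,0]<-.0),1),('right',(Q[:,1]<-.035)&(Q[:,0]>-.12)&(Q[:,0]<-0.0),1)):
        q=Q[sel]
        if len(q)>5:
            vx,vy,x,y=cv2.fitLine((q*1000).astype(np.float32),cv2.DIST_HUBER,0,.01,.01).ravel();print(n,nm,len(q),round(float(np.median(q[:,ax])),4),'slope',round(float(vy/vx if ax else vx/vy),3))
# grip ends
def ends(rc):
    (cx,cy),(w,h),an=rc;t=np.radians(an);u=np.array([np.cos(t),np.sin(t)])*w/2;return np.array([cx,cy])-u,np.array([cx,cy])+u
A=ends(((275.96,168.68),(37.55,8.24),12.99));B=ends(((277.47,190.96),(30.68,6.5),49.09))
g=[tri([(a,u),(b,v)]) for u,v in zip(A,B)];print('grip',g,np.linalg.norm(g[0]-g[1]),(g[0]+g[1])/2)
# grip centre
E
```

```text
scene [[0.4959, 0.1929, 0.028], [0.5336, 0.1064, 0.028], [0.6812, 0.1712, 0.028], [0.6564, 0.247, 0.028]]
side [[0.5024, 0.2014, 0.028], [0.5336, 0.1175, 0.028], [0.6808, 0.1703, 0.028], [0.6574, 0.2553, 0.028]]
tri [[0.5038, 0.207, 0.0132], [0.5352, 0.1141, 0.0245], [0.6805, 0.1703, 0.0288], [0.6591, 0.254, 0.0244]]
0.36819704028802125 [0.6341583  0.19571655]
scene front 27 -0.1255 slope 0.007
scene left 32 0.0501 slope -0.035
scene right 31 -0.0382 slope -0.005
side front 18 -0.1225 slope 0.021
side left 33 0.0524 slope -0.042
side right 20 -0.0362 slope 0.043
grip [array([0.57423646, 0.09887058, 0.26807599]), array([0.60255555, 0.02323747, 0.2670191 ])] 0.08076791086520295 [0.588396   0.06105403 0.26754754]
```

```bash
cat >> h.py <<'E'
from scipy.spatial.transform import Rotation as Ro
def want(head,lean,flip=1):
    h=np.array([np.cos(head),np.sin(head),0]);z=np.sin(lean)*h-np.array([0,0,np.cos(lean)])
    x=flip*(np.cos(lean)*h+np.array([0,0,np.sin(lean)]));return np.c_[x,np.cross(z,x),z]
def go(pos,head,lean,flip=1):
    o=r.get_obs();R=np.array(o['ee_rot']);p=np.array(o['eef_pos'])
    d=R.T@(np.array(pos)-p)*100;w=Ro.from_matrix(R.T@want(head,lean,flip)).as_rotvec()
    print('shift cm',np.round(d,2),'rot',np.round(w,3),'t',o['time_s'],'F',np.round(o['wrist_force'],1),'w',o['width'])
E
python3 - <<'E'
from h import *
o=r.get_obs();print(np.round(o['ee_rot'],3),o['q'],o['width'])
for f in(1,-1):go([.40,-.165,.20],np.radians(-13.4),.5,f)
E
```

```text
[[-0.918  0.398 -0.   ]
 [ 0.398  0.918 -0.001]
 [ 0.    -0.001 -1.   ]] [ 6.11044196e+01  2.83054734e+01  7.71203412e+01  1.02526697e-03
  7.46272005e+01 -5.47204092e+00] 0.08554937756317448
shift cm [-43.27 -61.71   3.14] rot [-0.735  0.066  2.879] t 0.15 F [-0.  -0.1 -0. ] w 0.08554937756317448
shift cm [-43.27 -61.71   3.14] rot [-0.045 -0.499 -0.171] t 0.15 F [-0.  -0.1 -0. ] w 0.08554937756317448
```

>>> jog_arm(
  commands=[
    [-5,-7,0,0,0,-0.02],
    [-9,-13,0.5,0,-0.05,-0.04],
    [-13,-19,1,0,-0.1,-0.06],
    [-17,-25,1.2,0,-0.15,-0.08],
    [-21,-30,1.5,0,-0.2,-0.1],
    [-25,-36,1.8,-0.02,-0.25,-0.12],
    [-30,-43,2.1,-0.02,-0.32,-0.14],
    [-35,-50,2.5,-0.03,-0.4,-0.15],
    [-39,-56,2.9,-0.04,-0.45,-0.16],
    [-43.3,-61.7,3.1,-0.045,-0.5,-0.17],
  ],
  fingers=-1,
)

```text
time_s: 1.15
eef_pos: [0.3452, 0.0961, 0.2113]
ee_rot: [[-0.857, 0.234, 0.459], [0.207, 0.972, -0.109], [-0.472, 0.002, -0.882]]
wrist_force: [2.2, 0.6, 0.5]
width: 0.0852
grip_force: 0.0
```

Run:
```python
from h import *
go([.40,-.165,.20],np.radians(-13.4),.5,-1)
```

```text
shift cm [ -9.57 -24.11   6.34] rot [ 0.001 -0.009 -0.003] t 1.15 F [2.2 0.6 0.5] w 0.0852426405617328
```

>>> jog_arm(
  commands=[
    [-9.6,-24.1,6.3,0,-0.01,0],
    [-9.6,-24.1,6.3,0,-0.01,0],
    [-9.6,-24.1,6.3,0,-0.01,0],
    [-9.6,-24.1,6.3,0,-0.01,0],
    [-9.6,-24.1,6.3,0,-0.01,0],
    [-9.6,-24.1,6.3,0,-0.01,0],
    [-9.6,-24.1,6.3,0,-0.01,0],
    [-9.6,-24.1,6.3,0,-0.01,0],
    [-9.6,-24.1,6.3,0,-0.01,0],
    [-9.6,-24.1,6.3,0,-0.01,0],
  ],
)

```text
time_s: 2.15
eef_pos: [0.4007, -0.1648, 0.2004]
ee_rot: [[-0.853, 0.235, 0.467], [0.208, 0.972, -0.111], [-0.48, 0.003, -0.877]]
wrist_force: [0.1, -0.8, -0.6]
width: 0.0854
grip_force: 0.0
```

Run:
```python
from h import *
s=snap('wrist','w1')
go([.40,-.165,.20],np.radians(-13.4),.5,-1)
print(-s['R'].T@s['t'],s['R'][2], r.get_obs()['q'],proj(s,[.4375,-.173,.009]))
h=cv2.cvtColor(s['frame'],cv2.COLOR_BGR2HSV);m=cv2.inRange(h,(75,40,40),(100,255,255))
c,_=cv2.findContours(m,0,1)
for k in c:
    if cv2.contourArea(k)>300:
        P=np.array([plane(s,p[0],.009)[:2]*1000 for p in k]).astype(np.float32);print(cv2.boundingRect(k),cv2.minAreaRect(P))
```

```text
shift cm [ 0.45  0.46 -0.07] rot [-0.003  0.004 -0.004] t 2.2 F [ 5.2 -4.5  2.9] w 0.08537243838779603
[ 0.27249098 -0.13323997  0.29098671] [ 0.69043864 -0.16414897 -0.70452083] [ -40.56598745    7.68873358  126.64579947   33.83933843   23.01511691
 -145.63963717] [278.500279   127.82789748]
(537, 140, 23, 80) ((597.858642578125, 137.00192260742188), (151.45289611816406, 21.400466918945312), 19.81438636779785)
(260, 101, 39, 48) ((435.5801086425781, -171.6874542236328), (38.665863037109375, 55.529850006103516), 76.80046844482422)
```

View pics/w1.png

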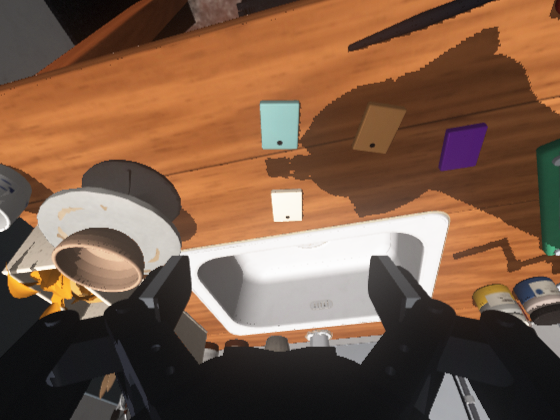

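Wrist picture: teal tile at (280,125) with its hole at the lower end, orange at (379,128), cream at (287,205), purple at (463,147). The finger gap is clear of the neighbouring tiles. The measured size of 38.7 x 55.5 mm fits.

Run:
```python
from h import *
go([.428,-.170,.07],np.radians(-13.2),.5,-1)
go([.428,-.170,.005],np.radians(-13.2),.5,-1)
```

```text
shift cm [ 4.24  0.65 12.68] rot [-0.005  0.004 -0.007] t 2.2 F [ 5.2 -4.5  2.9] w 0.08537243838779603
shift cm [ 7.38  0.66 18.37] rot [-0.005  0.004 -0.007] t 2.2 F [ 5.2 -4.5  2.9] w 0.08537243838779603
```

>>> jog_arm(
  commands=[
    [2,0.4,5,0,0,-0.005],
    [4,0.4,10,0,0,-0.005],
    [4,0.4,12.6,0,0,-0.005],
    [4,0.4,12.6,0,0,-0.005],
    [4,0.4,12.6,0,0,-0.005],
  ],
)

```text
time_s: 2.7
eef_pos: [0.4428, -0.1672, 0.1009]
ee_rot: [[-0.876, 0.235, 0.42], [0.212, 0.972, -0.102], [-0.432, -0.0, -0.902]]
wrist_force: [-0.3, -0.2, 0.3]
width: 0.0854
grip_force: 0.0
```

Run:
```python
from h import *
go([.428,-.170,.005],np.radians(-13.2),.5,-1)
o=r.get_obs();print(o['eef_pos'],o['q'])
```

```text
shift cm [ 5.38 -0.62  8.05] rot [-0.003 -0.053 -0.006] t 2.7 F [-0.3 -0.2  0.3] w 0.08541251324792716
[ 0.44281419 -0.16724399  0.10088401] [ -34.18838366   24.79240441  127.50436413   68.12499334    9.41133688
 -176.55796881]
```

Lean of 0.5 rad runs the wrist near its singularity here. I'll pick nearly upright, set the tile on the bed's front, and regrasp it there with the lean.

Run:
```python
from h import *
go([.436,-.172,.10],np.radians(-13.2),.1,-1)
```

```text
shift cm [ 0.53 -0.62 -0.16] rot [-0.002  0.347 -0.007] t 2.7 F [-0.3 -0.2  0.3] w 0.08541251324792716
```

>>> jog_arm(
  commands=[
    [0.5,-0.6,-0.2,0,0.1,0],
    [0.5,-0.6,-0.2,0,0.2,0],
    [0.5,-0.6,-0.2,0,0.3,0],
    [0.5,-0.6,-0.2,0,0.35,0],
    [0.5,-0.6,-0.2,0,0.35,0],
    [0.5,-0.6,-0.2,0,0.35,0],
  ],
)

```text
time_s: 3.3
eef_pos: [0.434, -0.1734, 0.1037]
ee_rot: [[-0.967, 0.237, 0.092], [0.236, 0.971, -0.028], [-0.096, -0.006, -0.995]]
wrist_force: [0.1, 1.3, -0.7]
width: 0.0851
grip_force: 0.0
```

Run:
```python
from h import *
go([.436,-.172,.10],np.radians(-13.2),.1,-1)
go([.436,-.172,.002],np.radians(-13.2),.1,-1)
print(r.get_obs()['q'])
```

```text
shift cm [-0.12  0.18  0.39] rot [-0.007 -0.004 -0.009] t 3.3 F [ 0.1  1.3 -0.7] w 0.0851208549567642
shift cm [ 0.82  0.24 10.14] rot [-0.007 -0.004 -0.009] t 3.3 F [ 0.1  1.3 -0.7] w 0.0851208549567642
[ -29.99181841   24.99131203  111.52415785    1.99002813   38.11580804
 -107.78496498]
```

>>> jog_arm(
  commands=[
    [0.2,0.2,4,0,0,-0.01],
    [0.6,0.2,7.5,0,0,-0.01],
    [0.8,0.2,9,0,0,-0.01],
    [0.8,0.2,9.6,0,0,-0.01],
    [0.8,0.2,9.6,0,0,-0.01],
    [0.8,0.2,9.6,0,0,-0.01],
  ],
)

```text
time_s: 3.9
eef_pos: [0.4374, -0.1705, 0.0071]
ee_rot: [[-0.969, 0.226, 0.097], [0.225, 0.974, -0.025], [-0.1, -0.002, -0.995]]
wrist_force: [-0.8, -0.4, 0.6]
width: 0.0858
grip_force: 0.0
```

Run:
```python
from h import *
go([.436,-.172,.002],np.radians(-13.2),.1,-1)
```

```text
shift cm [ 0.15 -0.18  0.49] rot [-0.002  0.     0.002] t 3.9 F [-0.8 -0.4  0.6] w 0.08576716655940281
```

>>> jog_arm(
  commands=[
    [0.1,-0.15,0.4,0,0,0],
    [0.1,-0.15,0.4,0,0,0],
    [0.1,-0.15,0.4,0,0,0],
    [0.1,-0.15,0.4,0,0,0],
    [0.1,-0.15,0.4,0,0,0],
    [0.1,-0.15,0.4,0,0,0],
    [0.1,-0.15,0.4,0,0,0],
  ],
  fingers=1,
)

```text
time_s: 4.6
eef_pos: [0.4363, -0.1716, 0.0026]
ee_rot: [[-0.969, 0.226, 0.097], [0.225, 0.974, -0.025], [-0.1, -0.002, -0.995]]
wrist_force: [-4.2, -0.4, 16.8]
width: 0.0379
grip_force: 58.1
```

Run:
```python
from h import *
go([.436,-.172,.10],np.radians(-13.2),.1,-1)
go([.42,-.02,.11],.05,.1,-1)
go([.448,.133,.10],.36,.1,-1)
```

```text
shift cm [-0.95 -0.07 -9.7 ] rot [-0.002 -0.     0.002] t 4.6 F [-4.2 -0.4 16.8] w 0.03793661040083234
shift cm [  3.92  14.38 -11.22] rot [-0.03  -0.    -0.277] t 4.6 F [-4.2 -0.4 16.8] w 0.03793661040083234
shift cm [  4.74  29.91 -10.33] rot [-0.061 -0.001 -0.585] t 4.6 F [-4.2 -0.4 16.8] w 0.03793661040083234
```

>>> jog_arm(
  commands=[
    [-0.2,0,-2,0,0,0],
    [-0.4,0,-5,0,0,0],
    [0,1,-9,0,0,-0.03],
    [1,5,-10.5,-0.01,0,-0.1],
    [2,9,-11.2,-0.02,0,-0.18],
    [4,14,-11.2,-0.03,0,-0.28],
    [4.3,18,-11,-0.04,0,-0.36],
    [4.5,22,-11,-0.05,0,-0.44],
    [4.6,26,-10.5,-0.06,0,-0.52],
    [4.7,29.9,-10.3,-0.06,0,-0.585],
  ],
)

```text
time_s: 5.6
eef_pos: [0.4484, 0.1345, 0.0992]
ee_rot: [[-0.93, -0.355, 0.092], [-0.353, 0.935, 0.035], [-0.099, 0.0, -0.995]]
wrist_force: [1.5, -0.9, -0.7]
width: 0.0379
grip_force: 61.2
```

>>> jog_arm(
  commands=[
    [0,0,0,0,0,0],
    [0,0,0,0,0,0],
  ],
)

```text
time_s: 5.8
eef_pos: [0.4482, 0.1335, 0.0992]
ee_rot: [[-0.931, -0.354, 0.092], [-0.352, 0.935, 0.035], [-0.098, 0.0, -0.995]]
wrist_force: [-1.0, -0.7, -0.9]
width: 0.0376
grip_force: 61.2
```

Run:
```python
from h import *
s=snap('wrist','w2')
go([.5465,.1703,.06],.36,.1,-1)
print(r.get_obs()['q'],r.get_obs()['grip_force'])
p0=np.array([.6354,.2037]);yaw=.36
f=lambda x,y:[p0[0]+x*np.cos(yaw)-y*np.sin(yaw),p0[1]+x*np.sin(yaw)+y*np.cos(yaw),.028]
for x,y in((-.128,.045),(-.128,-.045),(0.02,.045),(.02,-.045)):print(proj(s,f(x,y)))
```

```text
shift cm [-10.11   0.06   4.94] rot [ 0.    -0.002 -0.   ] t 5.85 F [ 0.  -0.2 -0.5] w 0.0376091453046415
[   8.28157262   25.45473681  111.87762004    2.01174282   37.18398966
 -103.87956228] 61.2127161026001
[332.03663148 286.3260748 ]
[223.48144768 286.1342078 ]
[322.05118236 406.39993301]
[233.30980724 406.29125511]
```

View pics/w2.png

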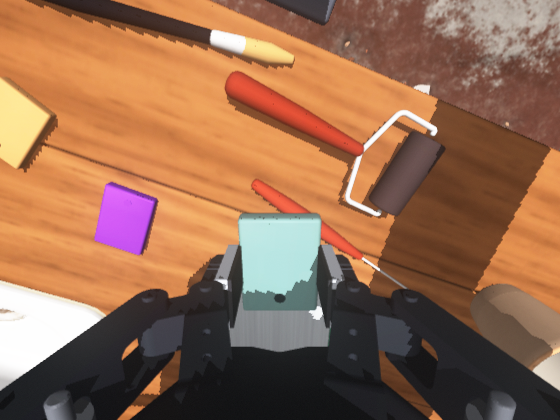

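Wrist picture: the teal tile is held squarely between the pads at (280,262), and the bed is visible beyond it at (280,330).

>>> jog_arm(
  commands=[
    [-3,0,0.5,0,0,0],
    [-6,0,2.5,0,0,0],
    [-9,0.05,4,0,0,0],
    [-10.1,0.05,4.9,0,0,0],
    [-10.1,0.05,4.9,0,0,0],
    [-10.1,0.05,4.9,0,0,0],
  ],
)

```text
time_s: 6.45
eef_pos: [0.5457, 0.1693, 0.0603]
ee_rot: [[-0.932, -0.351, 0.091], [-0.349, 0.936, 0.034], [-0.097, 0.0, -0.995]]
wrist_force: [-0.2, -1.0, -1.3]
width: 0.0377
grip_force: 61.2
```

Run:
```python
from h import *
snap('side','side1');snap('scene','scene1')
go([.5465,.1703,.0305],.36,.1,-1)
```

```text
shift cm [0.21 0.05 3.03] rot [ 0.    -0.002 -0.001] t 6.55 F [-0.9  0.3 -0.8] w 0.03752145072654455
```

>>> jog_arm(
  commands=[
    [0.1,0.05,1,0,0,0],
    [0.2,0.05,2,0,0,0],
    [0.2,0.05,2.6,0,0,0],
    [0.2,0.05,2.8,0,0,0],
    [0.2,0.05,2.9,0,0,0],
    [0.2,0.05,2.9,0,0,0],
  ],
)

```text
time_s: 7.15
eef_pos: [0.5476, 0.1712, 0.0313]
ee_rot: [[-0.931, -0.352, 0.092], [-0.35, 0.936, 0.035], [-0.099, 0.0, -0.995]]
wrist_force: [-0.8, 0.3, 0.2]
width: 0.0376
grip_force: 61.2
```

>>> jog_arm(
  commands=[
    [0,0,0.1,0,0,0],
    [0,0,0.1,0,0,0],
    [0,0,0.1,0,0,0],
    [0,0,0.1,0,0,0],
  ],
  fingers=-0.5,
)

```text
time_s: 7.55
eef_pos: [0.5476, 0.1712, 0.0305]
ee_rot: [[-0.931, -0.352, 0.092], [-0.35, 0.936, 0.035], [-0.099, 0.0, -0.995]]
wrist_force: [0.0, -0.3, -0.0]
width: 0.0641
grip_force: 0.0
```

Run:
```python
from h import *
go([.448,.133,.14],.36,.3,-1)
o=r.get_obs();print(o['eef_pos'])
```

```text
shift cm [  9.54  -0.06 -11.95] rot [ 0.    -0.201 -0.   ] t 7.55 F [ 0.  -0.3 -0. ] w 0.06408277953434366
[0.54763263 0.17116064 0.03050459]
```

>>> jog_arm(
  commands=[
    [0,0,-2,0,0,0],
    [0.5,0,-5,0,-0.02,0],
    [4,0,-8,0,-0.1,0],
    [7,0,-11,0,-0.15,0],
    [9.5,0,-12,0,-0.2,0],
    [9.5,0,-12,0,-0.2,0],
    [9.5,0,-12,0,-0.2,0],
    [9.5,0,-12,0,-0.2,0],
  ],
)

```text
time_s: 8.35
eef_pos: [0.4492, 0.1339, 0.1405]
ee_rot: [[-0.894, -0.352, 0.276], [-0.336, 0.936, 0.104], [-0.295, 0.0, -0.956]]
wrist_force: [0.8, 0.3, -0.8]
width: 0.0641
grip_force: 0.0
```

Run:
```python
from h import *
s=snap('wrist','w3');b=snap('side','side2');a=snap('scene','scene2')
cv2.imwrite('pics/crop3.png',np.hstack([cv2.resize(s['frame'],(530,400)),cv2.resize(b['frame'][140:250,220:293],(265,400),interpolation=cv2.INTER_CUBIC)]))
for n,s in(('wrist',s),('side',b),('scene',a)):
    h=cv2.cvtColor(s['frame'],cv2.COLOR_BGR2HSV);m=cv2.inRange(h,(82,50,40),(98,255,255))
    c,_=cv2.findContours(m,0,1)
    for k in c:
        if cv2.contourArea(k)>150:
            P=np.array([plane(s,p[0],.037)[:2]*1000 for p in k]).astype(np.float32);print(n,cv2.boundingRect(k),cv2.minAreaRect(P))
```

```text
wrist (260, 243, 40, 39) ((547.7610473632812, 172.19827270507812), (52.50791931152344, 38.36179733276367), 20.848392486572266)
scene (225, 225, 20, 17) ((546.3994750976562, 168.24273681640625), (53.661109924316406, 38.06207275390625), 24.00678062438965)
```

View pics/crop3.png

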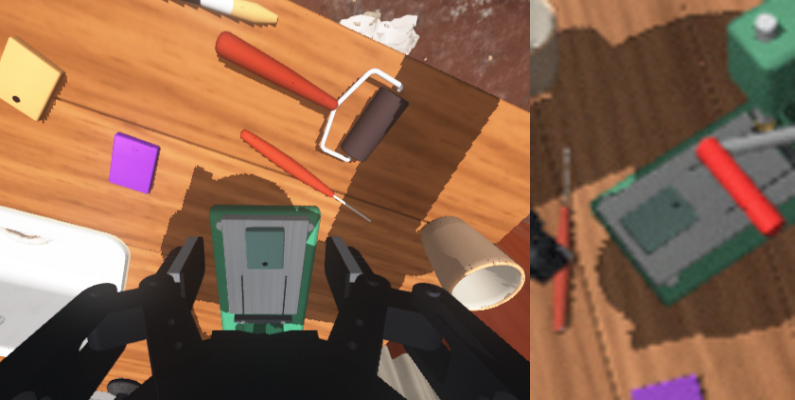

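Wrist picture (shown at 0.946 scale): the tile is flat on the bed at (266,248), nearly centred. The side marks run at x≈228 and 286, the fence is at row ≈318, and the front edge is at row ≈213. Next I measure the bed edges from this view.

Run:
```python
from h import *
s=load('w3');p0=np.array([.6354,.2037]);yaw=.36
h=cv2.cvtColor(s['frame'],cv2.COLOR_BGR2HSV)
f=lambda x,y,z=.028:np.array([p0[0]+x*np.cos(yaw)-y*np.sin(yaw),p0[1]+x*np.sin(yaw)+y*np.cos(yaw),z])
# rectify bed plane: 0.5 mm/px top view, x -150..60, y -60..60
xs=np.arange(-.150,.060,.0005);ys=np.arange(-.060,.060,.0005)
M=np.array([[proj(s,f(x,y)) for y in ys] for x in xs]).astype(np.float32)
T=cv2.remap(s['frame'],M[...,0],M[...,1],cv2.INTER_LINEAR);cv2.imwrite('pics/top3.png',cv2.resize(T[::-1,::-1],(480,840)))
hs=cv2.cvtColor(T,cv2.COLOR_BGR2HSV);sat=hs[...,1].astype(float);val=hs[...,2].astype(float)
for x in(-.12,-.11,-.06,-.04,-.02,0.0):
    i=int((x+.15)/.0005);row=sat[i-2:i+3].mean(0);g=np.where(row<70)[0];v=val[i-2:i+3].mean(0)
    w=[ys[j] for j in range(1,len(ys)-1) if v[j]<v[j-1] and v[j]<=v[j+1] and v[max(0,j-8):j+9].max()-v[j]>15]
    print(x,'bed',ys[g[0]],ys[g[-1]],'dark',np.round(w,4))
for y in(-.03,-.012,0.012,.03):
    j=int((y+.06)/.0005);c=sat[:,j-3:j+4].mean(1);v=val[:,j-3:j+4].mean(1);g=np.where(c<70)[0];print(y,'front',xs[g[0]])
    print('  val',[int(q) for q in v[300:400:4]])
```

```text
-0.12 bed -0.04949999999999999 0.0520000000000001 dark [-0.0545 -0.051   0.046   0.0525  0.057 ]
-0.11 bed -0.04349999999999998 0.0465000000000001 dark [-0.055  -0.047  -0.016   0.0215  0.0465  0.0485  0.057 ]
-0.06 bed -0.043999999999999984 0.056000000000000105 dark [-0.0555 -0.047  -0.0165  0.001   0.0215  0.0465  0.0485  0.056 ]
-0.04 bed -0.055499999999999994 0.056000000000000105 dark [-0.056  -0.053  -0.048  -0.0465 -0.026   0.0265  0.046   0.048   0.056 ]
-0.02 bed -0.055999999999999994 0.055500000000000105 dark [-0.056  -0.048  -0.026   0.0265  0.045   0.047   0.0555]
0.0 bed -0.055999999999999994 0.055000000000000104 dark [-0.0565 -0.0265  0.026   0.0455  0.055 ]
-0.03 front -0.145
  val [135, 135, 135, 135, 135, 135, 134, 135, 135, 135, 136, 135, 134, 133, 136, 116, 68, 45, 44, 44, 43, 48, 65, 87, 116]
-0.012 front -0.145
  val [136, 136, 135, 135, 135, 135, 136, 136, 135, 136, 136, 135, 135, 135, 135, 117, 76, 46, 44, 44, 44, 50, 60, 64, 65]
0.012 front -0.1445
  val [140, 140, 140, 141, 140, 140, 140, 139, 140, 140, 139, 139, 140, 139, 138, 121, 84, 52, 45, 44, 44, 48, 58, 63, 64]
0.03 front -0.1445
  val [138, 137, 137, 138, 138, 137, 138, 137, 138, 137, 138, 137, 136, 137, 136, 124, 90, 52, 44, 44, 43, 46, 55, 65, 75]
```

Run:
```python
import cv2
i=cv2.imread('pics/top3.png');i=cv2.rotate(i,cv2.ROTATE_90_CLOCKWISE);cv2.imwrite('pics/top3b.png',cv2.resize(i,(800,457)))
```

```text
(no output)
```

View pics/top3b.png

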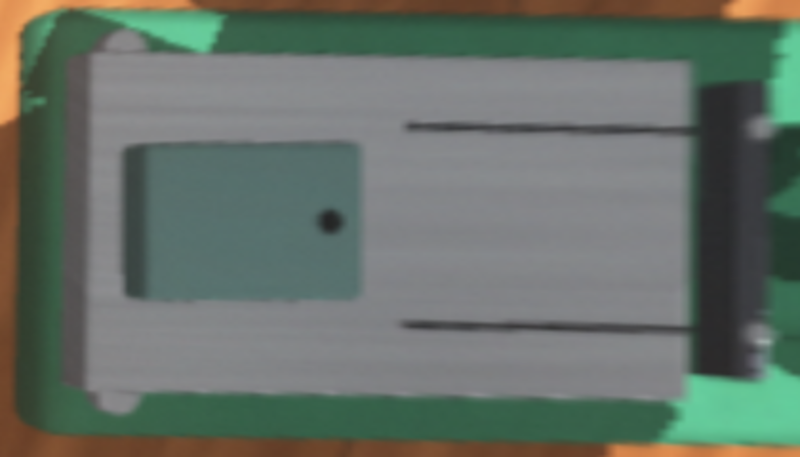

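```bash
cat >> h.py <<'E'
P0=np.array([.6375,.2043]);YAW=.347
def W(x,y,z):return [P0[0]+x*np.cos(YAW)-y*np.sin(YAW),P0[1]+x*np.sin(YAW)+y*np.cos(YAW),z]
def inP(X):
    d=np.array(X[:2])-P0;c,s=np.cos(YAW),np.sin(YAW);return np.round([d[0]*c+d[1]*s,-d[0]*s+d[1]*c,X[2]],4)
E
python3 - <<'E'
from h import *
go(W(-.1035,0,.09),YAW,.5,-1);go(W(-.1035,0,.033),YAW,.5,-1);print(r.get_obs()['q'])
E
```

```text
shift cm [-7.88  0.07  7.67] rot [ 0.005 -0.201  0.012] t 8.5 F [-0.2 -0.3 -0.2] w 0.06422420101480394
shift cm [-6.2   0.07 13.12] rot [ 0.005 -0.201  0.012] t 8.5 F [-0.2 -0.3 -0.2] w 0.06422420101480394
[   6.26887333   18.54685858  118.53356878    9.39476374   26.62900669
 -112.15365386]
```

>>> jog_arm(
  commands=[
    [-3,0,3,0,-0.05,0],
    [-6,0,6,0,-0.12,0.01],
    [-7.9,0.07,7.7,0.005,-0.2,0.01],
    [-7.9,0.07,7.7,0.005,-0.2,0.01],
    [-7.9,0.07,7.7,0.005,-0.2,0.01],
    [-7.9,0.07,7.7,0.005,-0.2,0.01],
  ],
)

```text
time_s: 9.1
eef_pos: [0.5396, 0.1694, 0.0889]
ee_rot: [[-0.826, -0.342, 0.448], [-0.3, 0.94, 0.164], [-0.477, 0.001, -0.879]]
wrist_force: [-0.0, 0.0, 0.1]
width: 0.0634
grip_force: 0.0
```

Run:
```python
from h import *
go(W(-.1035,0,.05),YAW,.5,-1);go(W(-.1035,0,.033),YAW,.5,-1);print(r.get_obs()['q'])
```

```text
shift cm [ 1.81 -0.05  3.44] rot [ 0.002 -0.003  0.001] t 9.1 F [-0.   0.   0.1] w 0.06335108974849026
shift cm [ 2.63 -0.06  4.93] rot [ 0.002 -0.003  0.001] t 9.1 F [-0.   0.   0.1] w 0.06335108974849026
[   7.94210319   30.16267723  118.14389963   57.01771453    6.86868891
 -157.41985773]
```

Wrist is nearly singular again at lean 0.5. Lean 0.4, gripping 17 mm behind the tile's centre, still clears the head by about 10 mm and keeps the wrist healthy.

Run:
```python
from h import *
go(W(-.1125,0,.032),YAW,.4,-1)
```

```text
shift cm [ 3.46 -0.05  4.59] rot [0.002 0.097 0.001] t 9.1 F [-0.   0.   0.1] w 0.06335108974849026
```

>>> jog_arm(
  commands=[
    [0.9,-0.05,-0.4,0,0.05,0],
    [0.9,-0.05,0,0,0.1,0],
    [0.9,-0.05,0,0,0.1,0],
    [2,-0.05,2,0,0.1,0],
    [3,-0.05,3.7,0,0.1,0],
    [3.3,-0.05,4.2,0,0.1,0],
    [3.3,-0.05,4.2,0,0.1,0],
    [3.3,-0.05,4.2,0,0.1,0],
  ],
)

```text
time_s: 9.9
eef_pos: [0.5318, 0.1655, 0.0377]
ee_rot: [[-0.866, -0.342, 0.365], [-0.315, 0.94, 0.132], [-0.388, -0.001, -0.921]]
wrist_force: [0.7, -0.3, 1.0]
width: 0.0639
grip_force: 0.0
```

Run:
```python
from h import *
go(W(-.1125,0,.032),YAW,.4,-1);print(r.get_obs()['q'])
```

```text
shift cm [0.21 0.06 0.52] rot [-0.    -0.001  0.002] t 9.9 F [ 0.7 -0.3  1. ] w 0.06392923323979086
[   8.46294506   35.63597177  116.56068817   39.5839865     6.93088842
 -140.02486029]
```

>>> jog_arm(
  commands=[
    [0.1,0.05,0.3,0,0,0],
    [0.2,0.05,0.5,0,0,0],
    [0.2,0.05,0.5,0,0,0],
    [0.2,0.05,0.5,0,0,0],
  ],
)

```text
time_s: 10.3
eef_pos: [0.5326, 0.1657, 0.0336]
ee_rot: [[-0.867, -0.342, 0.362], [-0.315, 0.94, 0.133], [-0.386, 0.001, -0.922]]
wrist_force: [-0.2, 1.1, 0.1]
width: 0.0637
grip_force: 0.0
```

>>> jog_arm(
  commands=[
    [0,0,0,0,0,0],
    [0,0,0,0,0,0],
    [0,0,0,0,0,0],
    [0,0,0,0,0,0],
    [0,0,0,0,0,0],
    [0,0,0,0,0,0],
  ],
  fingers=1,
)

```text
time_s: 10.9
eef_pos: [0.5324, 0.1657, 0.034]
ee_rot: [[-0.867, -0.342, 0.363], [-0.315, 0.94, 0.133], [-0.387, 0.001, -0.922]]
wrist_force: [-5.2, -1.0, 13.5]
width: 0.0368
grip_force: 58.4
```

Run:
```python
from h import *
o=r.get_obs();print(inP(o['eef_pos']),o['q'])
go(W(-.05,0,.0325),YAW,.4,-1);go(W(-.022,0,.0325),YAW,.4,-1)
```

```text
[-0.112  -0.0006  0.034 ] [   8.40524055   36.10937965  116.47924497   41.66474587    6.81983991
 -142.16084748]
shift cm [-5.66  0.04  2.53] rot [ 0.002 -0.003  0.002] t 10.9 F [-5.2 -1.  13.5] w 0.0367978730838094
shift cm [-8.24  0.04  3.62] rot [ 0.002 -0.003  0.002] t 10.9 F [-5.2 -1.  13.5] w 0.0367978730838094
```

>>> jog_arm(
  commands=[
    [-0.5,0.02,0.1,0,0,0],
    [-1.5,0.04,0.5,0,0,0],
    [-2.5,0.04,0.95,0,0,0],
    [-3.5,0.04,1.4,0,0,0],
    [-4.6,0.04,1.85,0,0,0],
    [-5.7,0.04,2.35,0,0,0],
    [-5.7,0.04,2.35,0,0,0],
    [-5.7,0.04,2.35,0,0,0],
  ],
)

```text
time_s: 11.7
eef_pos: [0.5908, 0.1873, 0.0342]
ee_rot: [[-0.866, -0.342, 0.364], [-0.315, 0.94, 0.133], [-0.387, 0.001, -0.922]]
wrist_force: [3.0, 2.0, 4.5]
width: 0.0361
grip_force: 60.9
```

Run:
```python
from h import *
o=r.get_obs();print(inP(o['eef_pos']),o['q'])
go(W(-.03,0,.0345),YAW,.4,-1);go(W(-.022,0,.0345),YAW,.4,-1);go(W(-.015,0,.034),YAW,.4,-1)
```

```text
[-0.0497 -0.0001  0.0342] [   9.92030733   37.94692618  107.71644923   18.53286913   12.50819794
 -117.4245581 ]
shift cm [-1.83  0.01  0.73] rot [ 0.002 -0.002  0.002] t 11.7 F [3.  2.  4.5] w 0.0360765120359319
shift cm [-2.57  0.01  1.04] rot [ 0.002 -0.002  0.002] t 11.7 F [3.  2.  4.5] w 0.0360765120359319
shift cm [-3.19  0.01  1.36] rot [ 0.002 -0.002  0.002] t 11.7 F [3.  2.  4.5] w 0.0360765120359319
```

>>> jog_arm(
  commands=[
    [-0.9,0.01,0.36,0,0,0],
    [-1.8,0.01,0.73,0,0,0],
    [-2.4,0.01,1,0,0,0],
    [-2.6,0.01,1.05,0,0,0],
    [-2.6,0.01,1.05,0,0,0],
  ],
)

```text
time_s: 12.2
eef_pos: [0.6164, 0.1968, 0.0342]
ee_rot: [[-0.867, -0.342, 0.362], [-0.315, 0.94, 0.133], [-0.386, 0.001, -0.923]]
wrist_force: [1.1, 0.7, 2.3]
width: 0.0357
grip_force: 60.7
```

>>> jog_arm(
  commands=[
    [-0.2,0,0.1,0,0,0],
    [-0.28,0,0.12,0,0,0],
    [-0.28,0,0.12,0,0,0],
  ],
)

```text
time_s: 12.5
eef_pos: [0.6187, 0.1978, 0.0341]
ee_rot: [[-0.867, -0.342, 0.361], [-0.315, 0.94, 0.133], [-0.385, 0.002, -0.923]]
wrist_force: [-3.4, -0.3, 6.7]
width: 0.0362
grip_force: 62.0
```

>>> jog_arm(
  commands=[
    [-0.1,0,0.05,0,0,0],
    [-0.1,0,0.05,0,0,0],
  ],
)

```text
time_s: 12.7
eef_pos: [0.6196, 0.1981, 0.0341]
ee_rot: [[-0.867, -0.342, 0.361], [-0.315, 0.94, 0.133], [-0.385, 0.002, -0.923]]
wrist_force: [-4.5, -1.7, 9.3]
width: 0.0363
grip_force: 62.6
```

>>> jog_arm(
  commands=[
    [-0.1,0,0.04,0,0,0],
    [-0.15,0,0.05,0,0,0],
    [-0.15,0,0.05,0,0,0],
  ],
)

```text
time_s: 13.0
eef_pos: [0.6211, 0.1987, 0.0341]
ee_rot: [[-0.867, -0.342, 0.361], [-0.315, 0.94, 0.133], [-0.385, 0.002, -0.923]]
wrist_force: [-2.7, -0.1, 6.6]
width: 0.0363
grip_force: 62.1
```

>>> jog_arm(
  commands=[
    [-0.1,0,0.04,0,0,0],
    [-0.15,0,0.05,0,0,0],
    [-0.15,0,0.05,0,0,0],
  ],
)

```text
time_s: 13.3
eef_pos: [0.6217, 0.1989, 0.034]
ee_rot: [[-0.868, -0.342, 0.36], [-0.315, 0.94, 0.133], [-0.384, 0.002, -0.923]]
wrist_force: [-9.6, -4.2, 12.4]
width: 0.0363
grip_force: 63.6
```

Run:
```python
from h import *
s=snap('wrist','w4');o=r.get_obs();print(inP(o['eef_pos']),o['wrist_force'])
print([proj(s,W(*p)).round() for p in((.03,0,.028),(-.026,-.02,.037),(.03,.03,.036))])
cv2.imwrite('pics/w4c.png',cv2.resize(s['frame'][200:380,180:380],(800,600) if 0 else (660,594),interpolation=cv2.INTER_CUBIC))
```

```text
[-0.0167  0.0003  0.034 ] [-9.37908921 -4.8765668  11.80132378]
[array([277., 300.]), array([236., 251.]), array([326., 311.])]
```

View pics/w4c.png

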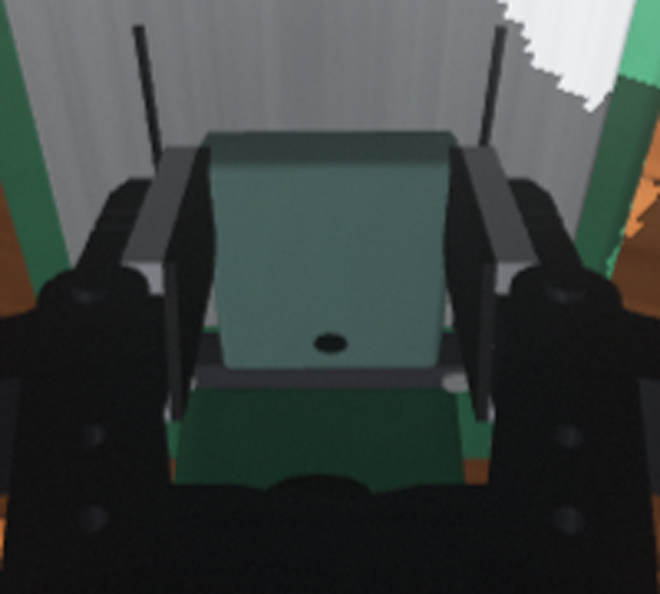

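Wrist crop: the tile is held between the pads, and its far edge at row ≈365 reaches the fence line at row ≈370. The force is rising too, so it is in contact. One more small push, then release.

>>> jog_arm(
  commands=[
    [-0.05,0,0.03,0,0,0],
    [-0.1,0,0.06,0,0,0],
    [-0.1,0,0.06,0,0,0],
  ],
)

```text
time_s: 13.65
eef_pos: [0.6218, 0.199, 0.0339]
ee_rot: [[-0.868, -0.342, 0.359], [-0.316, 0.94, 0.133], [-0.382, 0.002, -0.924]]
wrist_force: [-18.1, -9.6, 22.3]
width: 0.0361
grip_force: 66.3
```

>>> jog_arm(
  commands=[
    [0,0,0,0,0,0],
    [0,0,0,0,0,0],
    [0,0,0,0,0,0],
    [0,0,0,0,0,0],
  ],
  fingers=-0.4,
)

```text
time_s: 14.05
eef_pos: [0.6245, 0.1998, 0.034]
ee_rot: [[-0.867, -0.342, 0.362], [-0.315, 0.94, 0.133], [-0.386, 0.001, -0.923]]
wrist_force: [0.3, 0.7, -0.5]
width: 0.0597
grip_force: 0.0
```

Run:
```python
from h import *
o=r.get_obs();print(inP(o['eef_pos']),o['wrist_force'],o['q'])
go(W(-.10,0,.05),YAW,.35,-1)
go(W(-.16,0,.12),YAW,.3,-1)
```

```text
[-0.0137  0.0001  0.034 ] [ 0.25246132  0.69693566 -0.52697214] [  10.62934314   39.31210263  102.50156184   13.32367705   16.18728382
 -111.45089934]
shift cm [ 7.34  0.01 -4.81] rot [0.002 0.046 0.002] t 14.05 F [ 0.3  0.7 -0.5] w 0.059661792594320175
shift cm [ 10.17   0.03 -13.58] rot [0.002 0.096 0.002] t 14.05 F [ 0.3  0.7 -0.5] w 0.059661792594320175
```

>>> jog_arm(
  commands=[
    [1,0,-0.4,0,0,0],
    [3,0,-1.3,0,0,0],
    [5.5,0,-3,0,0.02,0],
    [7.3,0,-4.8,0,0.05,0],
    [8.5,0,-9,0,0.07,0],
    [10.2,0,-13.6,0,0.1,0],
    [10.2,0,-13.6,0,0.1,0],
    [10.2,0,-13.6,0,0.1,0],
  ],
)

```text
time_s: 14.85
eef_pos: [0.4867, 0.1495, 0.1211]
ee_rot: [[-0.898, -0.342, 0.276], [-0.327, 0.94, 0.102], [-0.294, 0.001, -0.956]]
wrist_force: [-0.6, 0.4, -0.7]
width: 0.0598
grip_force: 0.0
```

```bash
cat >> h.py <<'E'
def top(s,z,fn):
    xs=np.arange(-.060,.050,.00025);ys=np.arange(-.050,.050,.00025)
    M=np.array([[proj(s,W(x,y,z)) for y in ys] for x in xs]).astype(np.float32)
    T=cv2.remap(s['frame'],M[...,0],M[...,1],cv2.INTER_LINEAR);cv2.imwrite(fn,T);return T,xs,ys
E
python3 - <<'E'
from h import *
s=snap('wrist','w5')
T1,xs,ys=top(s,.037,'pics/t1.png');T2,_,_=top(s,.028,'pics/t2.png')
f=lambda T:cv2.resize(T[::-1,::-1],(400,440))
cv2.imwrite('pics/t12.png',np.hstack([f(T1),f(T2)]))
h=cv2.cvtColor(T1,cv2.COLOR_BGR2HSV);m=cv2.inRange(h,(82,45,40),(98,255,255));c,_=cv2.findContours(m,0,1);c=max(c,key=cv2.contourArea)
Q=np.array([[xs[p[0][1]],ys[p[0][0]]] for p in c])*1000;print('tile',cv2.minAreaRect(Q.astype(np.float32)))
v=cv2.cvtColor(T2,cv2.COLOR_BGR2GRAY).astype(float)
for x in(-.04,-.03,-.015,0):
    i=int((x+.06)/.00025);w=v[i-2:i+3].mean(0)
    for lo,hi in((-.031,-.0215),(.0215,.031)):
        a=int((lo+.05)/.00025);b=int((hi+.05)/.00025);j=a+np.argmin(w[a:b]);print(x,round(ys[j],4),w[j],np.median(w[a:b]))
E
```

```text
tile ((-2.625, 1.875), (41.75, 61.75), 90.0)
-0.04 -0.026 51.0 129.4
-0.04 0.0258 49.6 134.8
-0.03 -0.0265 61.2 130.0
-0.03 0.0263 62.0 132.9
-0.015 -0.0262 44.6 130.5
-0.015 0.026 57.2 126.7
0 -0.026 61.0 129.7
0 0.0255 54.2 123.1
```

View pics/t12.png

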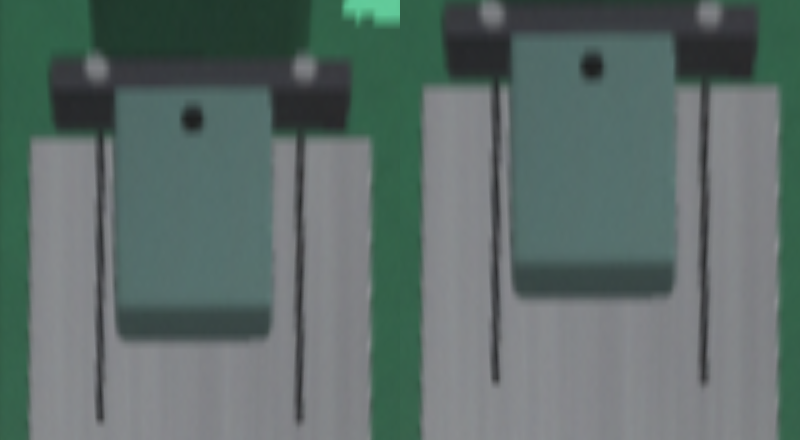

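The rectified view shows the marks straight and the tile flush and square to the fence, but 1.6 mm left of centre. I'll regrip shifted 1.6 mm to the right to centre it.

Run:
```python
from h import *
go(W(-.09,-.0015,.045),YAW,.4,-1);go(W(-.018,-.0015,.0342),YAW,.4,-1);print(inP(r.get_obs()['eef_pos']))
```

```text
shift cm [-4.51 -0.15  9.25] rot [ 0.002 -0.103  0.002] t 14.9 F [ 0.5 -0.1 -1.1] w 0.06006311767712249
shift cm [-11.08  -0.16  12.39] rot [ 0.002 -0.103  0.002] t 14.9 F [ 0.5 -0.1 -1.1] w 0.06006311767712249
[-0.1602 -0.0003  0.1202]
```

>>> jog_arm(
  commands=[
    [-2,-0.1,4,0,-0.05,0],
    [-3.5,-0.15,7.5,0,-0.1,0],
    [-4.5,-0.15,9.1,0,-0.1,0],
    [-6.5,-0.16,10.1,0,-0.1,0],
    [-9,-0.16,11.3,0,-0.1,0],
    [-10.8,-0.16,12.2,0,-0.1,0],
    [-10.9,-0.16,12.3,0,-0.1,0],
    [-10.9,-0.16,12.3,0,-0.1,0],
  ],
)

```text
time_s: 15.7
eef_pos: [0.6186, 0.1961, 0.0327]
ee_rot: [[-0.868, -0.342, 0.36], [-0.316, 0.94, 0.133], [-0.384, 0.002, -0.923]]
wrist_force: [-0.5, 0.3, 0.1]
width: 0.0599
grip_force: 0.0
```

Run:
```python
from h import *
go(W(-.017,-.0016,.0345),YAW,.4,-1);print(inP(r.get_obs()['eef_pos']))
```

```text
shift cm [-0.4  -0.04 -0.03] rot [ 0.003 -0.006  0.002] t 15.7 F [-0.5  0.3  0.1] w 0.05987295838992379
[-0.0206 -0.0012  0.0327]
```

>>> jog_arm(
  commands=[
    [-0.4,-0.04,-0.03,0,0,0],
    [-0.4,-0.04,-0.03,0,0,0],
    [-0.4,-0.04,-0.03,0,0,0],
  ],
)

```text
time_s: 16.0
eef_pos: [0.6223, 0.1968, 0.0363]
ee_rot: [[-0.867, -0.342, 0.362], [-0.315, 0.94, 0.133], [-0.386, 0.001, -0.923]]
wrist_force: [-0.4, -0.4, -0.9]
width: 0.0596
grip_force: 0.0
```

>>> jog_arm(
  commands=[
    [0,0,0,0,0,0],
    [0,0,0,0,0,0],
    [0,0,0,0,0,0],
    [0,0,0,0,0,0],
    [-0.05,0,0.02,0,0,0],
    [-0.1,0,0.04,0,0,0],
    [-0.1,0,0.04,0,0,0],
  ],
  fingers=1,
)

```text
time_s: 16.7
eef_pos: [0.6223, 0.1971, 0.0367]
ee_rot: [[-0.867, -0.342, 0.361], [-0.315, 0.94, 0.133], [-0.385, 0.002, -0.923]]
wrist_force: [-14.0, -3.3, 18.8]
width: 0.0334
grip_force: 61.5
```

>>> jog_arm(
  commands=[
    [0,0,0,0,0,0],
    [0,0,0,0,0,0],
    [0,0,0,0,0,0],
    [0,0,0,0,0,0],
  ],
  fingers=-0.4,
)

```text
time_s: 17.1
eef_pos: [0.6237, 0.1973, 0.0362]
ee_rot: [[-0.867, -0.342, 0.362], [-0.315, 0.94, 0.133], [-0.386, 0.001, -0.922]]
wrist_force: [-0.7, 0.1, -0.1]
width: 0.0599
grip_force: 0.0
```

>>> jog_arm(
  commands=[
    [1,0,-0.4,0,0,0],
    [3,0,-1.3,0,0,0],
    [5.5,0,-3,0,0.02,0],
    [7.3,0,-4.8,0,0.05,0],
    [8.5,0,-9,0,0.07,0],
    [10.2,0,-13.6,0,0.1,0],
    [10.2,0,-13.6,0,0.1,0],
    [10.2,0,-13.6,0,0.1,0],
  ],
)

```text
time_s: 17.9
eef_pos: [0.4857, 0.1469, 0.1232]
ee_rot: [[-0.898, -0.342, 0.276], [-0.327, 0.94, 0.102], [-0.294, 0.001, -0.956]]
wrist_force: [1.2, -0.1, -0.8]
width: 0.0599
grip_force: 0.0
```

```bash
cat > chk.py <<'E'
from h import *
import sys
s=snap('wrist',sys.argv[1])
for z in(.028,.037):
    T,xs,ys=top(s,z,f'pics/{sys.argv[1]}_{z}.png')
    h=cv2.cvtColor(T,cv2.COLOR_BGR2HSV).astype(int);v=cv2.cvtColor(T,cv2.COLOR_BGR2GRAY).astype(float)
    sat=h[...,1]
    for x in (-.022,-.018,-.01,0.,.01):
        i=int((x+.06)/.00025);g=sat[i-2:i+3].mean(0);sel=np.where((g>45)&(abs(ys)<.0245))[0];print(z,x,'tile y',ys[sel[0]].round(4),ys[sel[-1]].round(4),'mid',((ys[sel[0]]+ys[sel[-1]])/2).round(4))
    for y in(-.014,-.005,.006,.016):
        j=int((y+.05)/.00025);g=sat[:,j-2:j+3].mean(1);sel=np.where((g>45)&(xs<.045))[0];vv=v[:,j-2:j+3].mean(1);k=np.where((vv<75)&(xs>.01))[0];print(z,y,'tile front x',xs[sel[0]].round(4),'dark fence from',xs[k[0]].round(4) if len(k) else None)
E
python3 chk.py w6
```

```text
0.028 -0.022 tile y -0.0172 0.0175 mid 0.0001
0.028 -0.018 tile y -0.02 0.0185 mid -0.0007
0.028 -0.01 tile y -0.0205 0.0193 mid -0.0006
0.028 0.0 tile y -0.02 0.02 mid 0.0
0.028 0.01 tile y -0.0197 0.0203 mid 0.0003
0.028 -0.014 tile front x -0.0227 dark fence from 0.0415
0.028 -0.005 tile front x -0.0235 dark fence from 0.0413
0.028 0.006 tile front x -0.0232 dark fence from 0.0408
0.028 0.016 tile front x -0.0235 dark fence from 0.04
0.037 -0.022 tile y -0.0195 0.0183 mid -0.0006
0.037 -0.018 tile y -0.0197 0.0185 mid -0.0006
0.037 -0.01 tile y -0.0192 0.019 mid -0.0001
0.037 0.0 tile y -0.0185 0.0195 mid 0.0005
0.037 0.01 tile y -0.0185 0.0198 mid 0.0006
0.037 -0.014 tile front x -0.0335 dark fence from 0.028
0.037 -0.005 tile front x -0.034 dark fence from 0.028
0.037 0.006 tile front x -0.033 dark fence from 0.0273
0.037 0.016 tile front x -0.034 dark fence from 0.0263
```

Tile is now centred within 0.5 mm but about 0.045 rad askew. I'll push its tail squarely with the shut fingers at a small lean to seat it on the fence.

Run:
```python
from h import *
go(W(-.06,-.0015,.05),YAW,.2,-1)
```

```text
shift cm [-7.63  0.05  9.91] rot [0.002 0.097 0.002] t 17.95 F [-0.1  0.1 -0.1] w 0.05968383109633135
```

>>> jog_arm(
  commands=[
    [-2,0,4,0,0.05,0],
    [-4,0.05,7.5,0,0.1,0],
    [-6,0.05,8.9,0,0.1,0],
    [-7.6,0.05,9.7,0,0.1,0],
    [-7.6,0.05,9.7,0,0.1,0],
    [-7.6,0.05,9.7,0,0.1,0],
    [-7.6,0.05,9.7,0,0.1,0],
  ],
  fingers=1,
)

```text
time_s: 18.65
eef_pos: [0.5794, 0.1819, 0.0511]
ee_rot: [[-0.922, -0.342, 0.181], [-0.335, 0.94, 0.068], [-0.194, 0.002, -0.981]]
wrist_force: [-0.1, -0.3, 0.6]
width: -0.0
grip_force: 0.0
```

Run:
```python
from h import *
go(W(-.055,-.0015,.0315),YAW,.2,-1);go(W(-.042,-.0015,.0315),YAW,.2,-1);print(inP(r.get_obs()['eef_pos']))
```

```text
shift cm [-0.33 -0.03  2.06] rot [ 0.002 -0.005  0.002] t 18.65 F [-0.1 -0.3  0.6] w -3.3566255087314095e-05
shift cm [-1.6  -0.03  2.31] rot [ 0.002 -0.005  0.002] t 18.65 F [-0.1 -0.3  0.6] w -3.3566255087314095e-05
[-0.0622 -0.0013  0.0511]
```

>>> jog_arm(
  commands=[
    [-0.2,-0.03,1.2,0,0,0],
    [-0.3,-0.03,1.8,0,0,0],
    [-0.3,-0.03,2,0,0,0],
    [-0.3,-0.03,2,0,0,0],
    [-0.9,-0.03,2.12,0,0,0],
    [-1.4,-0.03,2.2,0,0,0],
    [-1.4,-0.03,2.2,0,0,0],
  ],
)

```text
time_s: 19.35
eef_pos: [0.5988, 0.1884, 0.0333]
ee_rot: [[-0.921, -0.342, 0.184], [-0.335, 0.94, 0.068], [-0.196, 0.001, -0.981]]
wrist_force: [-1.3, 0.4, 0.1]
width: -0.0001
grip_force: 0.0
```

Run:
```python
from h import *
o=r.get_obs();print(inP(o['eef_pos']),o['wrist_force']);go(W(-.036,-.0015,.0315),YAW,.2,-1)
```

```text
[-0.0418 -0.0018  0.0333] [-1.30530483  0.43475384  0.07037254]
shift cm [-0.53  0.03  0.29] rot [ 0.002 -0.002  0.002] t 19.35 F [-1.3  0.4  0.1] w -6.412943659769023e-05
```

>>> jog_arm(
  commands=[
    [0.04,0.03,0.13,0,0,0],
    [0.04,0.03,0.15,0,0,0],
    [-0.15,0.03,0.2,0,0,0],
    [-0.25,0.03,0.22,0,0,0],
    [-0.25,0.03,0.22,0,0,0],
  ],
)

```text
time_s: 19.85
eef_pos: [0.6004, 0.1893, 0.0313]
ee_rot: [[-0.922, -0.342, 0.183], [-0.335, 0.94, 0.068], [-0.195, 0.001, -0.981]]
wrist_force: [-0.3, 0.4, -0.5]
width: 0.0001
grip_force: 0.0
```

>>> jog_arm(
  commands=[
    [-0.1,0,0.02,0,0,0],
    [-0.2,0,0.04,0,0,0],
    [-0.2,0,0.04,0,0,0],
  ],
)

```text
time_s: 20.15
eef_pos: [0.6023, 0.1901, 0.0312]
ee_rot: [[-0.922, -0.342, 0.183], [-0.335, 0.94, 0.068], [-0.195, 0.001, -0.981]]
wrist_force: [0.2, 0.2, 0.5]
width: -0.0004
grip_force: 0.0
```

>>> jog_arm(
  commands=[
    [-0.1,0,0.02,0,0,0],
    [-0.15,0,0.03,0,0,0],
    [-0.15,0,0.03,0,0,0],
  ],
)

```text
time_s: 20.45
eef_pos: [0.603, 0.1905, 0.031]
ee_rot: [[-0.922, -0.342, 0.182], [-0.336, 0.94, 0.068], [-0.194, 0.002, -0.981]]
wrist_force: [-4.6, -1.0, 2.7]
width: 0.0002
grip_force: 2.2
```

Contact at press x ≈ -37 mm, as predicted. Pushing a little harder.

>>> jog_arm(
  commands=[
    [-0.1,0,0.02,0,0,0],
    [-0.15,0,0.02,0,0,0],
    [-0.15,0,0.02,0,0,0],
  ],
)

```text
time_s: 20.75
eef_pos: [0.6033, 0.1908, 0.0309]
ee_rot: [[-0.922, -0.342, 0.18], [-0.336, 0.94, 0.067], [-0.192, 0.002, -0.981]]
wrist_force: [-11.0, -2.8, 5.9]
width: -0.0003
grip_force: 5.5
```

>>> jog_arm(
  commands=[
    [-0.1,0,0,0,0,0],
    [-0.1,0,0,0,0,0],
  ],
)

```text
time_s: 20.95
eef_pos: [0.6034, 0.191, 0.0309]
ee_rot: [[-0.922, -0.343, 0.178], [-0.336, 0.939, 0.067], [-0.19, 0.002, -0.982]]
wrist_force: [-14.8, -4.2, 8.1]
width: 0.0003
grip_force: 7.4
```

>>> jog_arm(
  commands=[
    [1,0,-0.2,0,0,0],
    [4,0,-1,0,-0.02,0],
    [7,0,-4,0,-0.05,0],
    [9,0,-8,0,-0.1,0],
    [10.3,0,-11.2,0,-0.1,0],
    [10.3,0,-11.2,0,-0.1,0],
    [10.3,0,-11.2,0,-0.1,0],
    [10.3,0,-11.2,0,-0.1,0],
  ],
  fingers=-0.4,
)

```text
time_s: 21.75
eef_pos: [0.4911, 0.1493, 0.1209]
ee_rot: [[-0.899, -0.342, 0.274], [-0.327, 0.94, 0.101], [-0.292, 0.001, -0.956]]
wrist_force: [1.8, -0.9, -0.1]
width: 0.0602
grip_force: 0.0
```

```bash
python3 chk.py w7
python3 - <<'E'
from h import *
a=cv2.imread('pics/w7_0.028.png');b=cv2.imread('pics/w7_0.037.png')
f=lambda T:cv2.resize(T[::-1,::-1],(400,440))
cv2.imwrite('pics/w7t.png',np.hstack([f(a),f(b)]))
E
```

```text
0.028 -0.022 tile y -0.018 0.0185 mid 0.0003
0.028 -0.018 tile y -0.0192 0.0193 mid 0.0
0.028 -0.01 tile y -0.0197 0.0203 mid 0.0003
0.028 0.0 tile y -0.0192 0.0205 mid 0.0006
0.028 0.01 tile y -0.0192 0.021 mid 0.0009
0.028 -0.014 tile front x -0.0222 dark fence from 0.0413
0.028 -0.005 tile front x -0.0232 dark fence from 0.0413
0.028 0.006 tile front x -0.0235 dark fence from 0.041
0.028 0.016 tile front x -0.0225 dark fence from 0.041
0.037 -0.022 tile y -0.019 0.0193 mid 0.0001
0.037 -0.018 tile y -0.019 0.0193 mid 0.0001
0.037 -0.01 tile y -0.0185 0.0195 mid 0.0005
0.037 0.0 tile y -0.0185 0.02 mid 0.0008
0.037 0.01 tile y -0.018 0.0203 mid 0.0011
0.037 -0.014 tile front x -0.0327 dark fence from 0.028
0.037 -0.005 tile front x -0.0337 dark fence from 0.028
0.037 0.006 tile front x -0.034 dark fence from 0.0278
0.037 0.016 tile front x -0.034 dark fence from 0.0278
```

View pics/w7t.png

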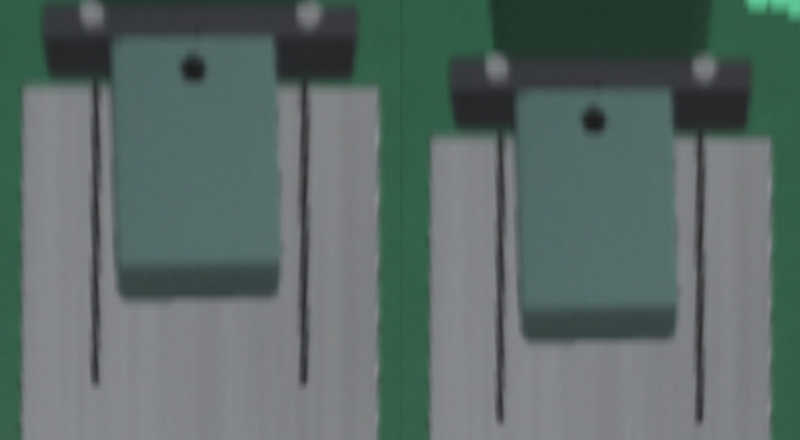

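The tile's rear edge now runs flush along the fence (27.8 to 28.0 mm across) and the tile is centred within about 0.5 mm. I'll fit its edges numerically, then plan the lever.

Run:
```python
from h import *
for n in('w5','w6','w7'):
    s=load(n);out=[]
    for z,kind in((.037,'left'),(.037,'right'),(.037,'fronttop'),(.028,'frontbot'),(.037,'rear'),(.036,'fence')):
        T,xs,ys=top(s,z,'/tmp/x.png');T=cv2.GaussianBlur(T,(5,5),0)
        sat=cv2.cvtColor(T,cv2.COLOR_BGR2HSV)[...,1].astype(float);v=cv2.cvtColor(T,cv2.COLOR_BGR2GRAY).astype(float)
        P=[]
        ix=lambda x:int(round((x+.06)/.00025));iy=lambda y:int(round((y+.05)/.00025))
        if kind in('left','right'):
            lo,hi=((.015,.0245) if kind=='left' else (-.0245,-.015))
            for x in np.arange(-.018,.014,.001):
                g=np.abs(np.diff(sat[ix(x),iy(lo):iy(hi)]));P.append((x,lo+.00025*(np.argmax(g)+.5)))
        else:
            lo,hi={'fronttop':(-.031,-.022),'frontbot':(-.031,-.020),'rear':(.024,.034),'fence':(.024,.036)}[kind]
            for y in (np.arange(-.014,.015,.001) if kind!='fence' else np.r_[np.arange(-.035,-.023,.001),np.arange(.025,.036,.001)]):
                if abs(y-.001)<.005 and kind=='rear':continue
                g=np.abs(np.diff((sat if kind=='frontbot' else v)[ix(lo):ix(hi),iy(y)]));P.append((y,lo+.00025*(np.argmax(g)+.5)))
        P=np.array(P)*1000;k=np.polyfit(P[:,0],P[:,1],1)
        r0=P[:,1]-np.polyval(k,P[:,0]);m=abs(r0)<=np.percentile(abs(r0),75);k=np.polyfit(P[m,0],P[m,1],1)
        out.append((kind,round(float(k[0]),3),round(float(k[1]),2)))
    print(n,out)
```

```text
w5 [('left', 0.016, 20.97), ('right', 0.003, -18.0), ('fronttop', -0.018, -27.27), ('frontbot', -0.013, -23.93), ('rear', 0.004, 27.81), ('fence', -0.017, 29.29)]
w6 [('left', 0.049, 19.89), ('right', 0.046, -19.28), ('fronttop', -0.076, -28.41), ('frontbot', -0.063, -24.41), ('rear', -0.08, 26.51), ('fence', 0.008, 29.39)]
w7 [('left', 0.032, 20.3), ('right', 0.029, -18.61), ('fronttop', -0.001, -27.84), ('frontbot', 0.005, -23.99), ('rear', -0.004, 27.62), ('fence', 0.007, 29.22)]
```

Edge fits put the tile's front and rear at 0±0.3° to the fence and its centre within 0.8 mm, so it is seated. On to the lever: I'll push the bar from above with the shut fingertips, following its arc.

```bash
cat >> h.py <<'E'
G=np.array([.5884,.0611,.2675]);gp=inP(G)
HX=gp[0]+.17*np.cos(.61);HZ=G[2]-.17*np.sin(.61);DX=0;DZ=0
def lev(th,gap=0,y=-.127):
    return W(HX-.17*np.cos(.61-th)+DX,y,HZ+.17*np.sin(.61-th)+.009+gap+DZ)
E
python3 - <<'E'
from h import *
print(gp,HX,HZ)
go(W(-.16,-.06,.32),YAW,.1,-1);go(lev(0,.03),YAW,0,-1);print(inP(r.get_obs()['eef_pos']))
E
```

```text
[-0.0949 -0.118   0.2675] 0.04444016303373151 0.17011253178291819
shift cm [ -5.46  -5.78 -19.19] rot [0.002 0.196 0.002] t 21.8 F [ 0.1 -0.4 -0.1] w 0.05933865932942564
shift cm [-11.29 -12.5  -16.01] rot [0.002 0.296 0.002] t 21.8 F [ 0.1 -0.4 -0.1] w 0.05933865932942564
[-0.1564 -0.0019  0.1206]
```

>>> jog_arm(
  commands=[
    [0,0,-5,0,0.05,0],
    [-1,0,-10,0,0.1,0],
    [-3,-1,-15,0,0.15,0],
    [-5,-5,-18,0,0.2,0],
    [-8,-9,-17.5,0,0.25,0],
    [-11.3,-12.5,-16,0,0.3,0],
    [-11.3,-12.5,-16,0,0.3,0],
    [-11.3,-12.5,-16,0,0.3,0],
    [-11.3,-12.5,-16,0,0.3,0],
  ],
  fingers=1,
)

```text
time_s: 22.7
eef_pos: [0.5902, 0.053, 0.3061]
ee_rot: [[-0.939, -0.343, -0.006], [-0.343, 0.939, 0.0], [0.005, 0.002, -1.0]]
wrist_force: [-0.7, 1.1, -0.2]
width: 0.0001
grip_force: 0.0
```

Run:
```python
from h import *
go(lev(0,.03),YAW,0,-1);go(lev(0,.005),YAW,0,-1);o=r.get_obs();print(inP(o['eef_pos']),o['q'])
```

```text
shift cm [-0.1  -0.08 -0.04] rot [ 0.002 -0.005  0.003] t 22.7 F [-0.7  1.1 -0.2] w 5.1111331881823516e-05
shift cm [-0.11 -0.09  2.46] rot [ 0.002 -0.005  0.003] t 22.7 F [-0.7  1.1 -0.2] w 5.1111331881823516e-05
[-0.0959 -0.1262  0.3061] [-6.48347513e-01  2.22528035e+01  7.53176514e+01  2.02882681e-02
  8.27559875e+01 -1.10683683e+02]
```

>>> jog_arm(
  commands=[
    [-0.1,-0.05,1,0,0,0],
    [-0.1,-0.05,2,0,0,0],
    [-0.1,-0.05,2.5,0,0,0],
    [-0.1,-0.05,2.7,0,0,0],
    [-0.1,-0.05,2.9,0,0,0],
    [-0.1,-0.05,2.9,0,0,0],
  ],
)

```text
time_s: 23.3
eef_pos: [0.592, 0.0525, 0.2781]
ee_rot: [[-0.94, -0.342, -0.004], [-0.342, 0.94, 0.0], [0.004, 0.001, -1.0]]
wrist_force: [-0.8, -0.3, 0.0]
width: 0.0
grip_force: 0.0
```

>>> jog_arm(
  commands=[
    [0.05,0,0.1,0,0,0],
    [0.1,0,0.2,0,0,0],
    [0.15,0,0.3,0,0,0],
    [0.15,0,0.3,0,0,0],
  ],
)

```text
time_s: 23.7
eef_pos: [0.5906, 0.0518, 0.2753]
ee_rot: [[-0.94, -0.342, -0.004], [-0.342, 0.94, -0.0], [0.003, 0.001, -1.0]]
wrist_force: [-1.3, -0.7, 4.4]
width: 0.0003
grip_force: 2.2
```

>>> jog_arm(
  commands=[
    [0.28,0,0.4,0,0,0],
    [0.54,0,0.85,0,0,0],
    [0.8,0,1.3,0,0,0],
    [1.04,0,1.75,0,0,0],
    [1.28,0,2.2,0,0,0],
    [1.56,0,2.8,0,0,0],
    [1.76,0,3.3,0,0,0],
    [1.94,0,3.75,0,0,0],
    [2.05,0,4.1,0,0,0],
    [2.16,0,4.4,0,0,0],
  ],
)

```text
time_s: 24.7
eef_pos: [0.5695, 0.0443, 0.2312]
ee_rot: [[-0.94, -0.342, -0.005], [-0.342, 0.94, -0.0], [0.005, 0.001, -1.0]]
wrist_force: [-5.4, -1.6, 6.2]
width: -0.0001
grip_force: 3.4
```

Run:
```python
from h import *
o=r.get_obs();print(inP(o['eef_pos']),lev(.3),inP(lev(.3)),o['wrist_force'])
for t in(.4,.5,.55):go(lev(t),YAW,0,-1)
```

```text
[-0.1184 -0.1274  0.2312] [np.float64(0.5702341227954894), np.float64(0.04492515425465571), np.float64(0.2309724999783036)] [-0.1175 -0.127   0.231 ] [-5.35648508 -1.59511898  6.22586497]
shift cm [0.34 0.04 1.66] rot [ 0.001 -0.005  0.002] t 24.7 F [-5.4 -1.6  6.2] w -5.78923500311207e-05
shift cm [0.6  0.03 3.34] rot [ 0.001 -0.005  0.002] t 24.7 F [-5.4 -1.6  6.2] w -5.78923500311207e-05
shift cm [0.67 0.03 4.19] rot [ 0.001 -0.005  0.002] t 24.7 F [-5.4 -1.6  6.2] w -5.78923500311207e-05
```

>>> jog_arm(
  commands=[
    [0.15,0,0.3,0,0,0],
    [0.3,0,0.6,0,0,0],
    [0.4,0,1,0,0,0],
    [0.5,0,1.3,0,0,0],
    [0.58,0,1.6,0,0,0],
    [0.65,0,2,0,0,0],
    [0.72,0,2.4,0,0,0],
    [0.8,0,2.8,0,0,0],
    [0.85,0,3.2,0,0,0],
    [0.9,0,3.4,0,0,0],
  ],
)

```text
time_s: 25.7
eef_pos: [0.5612, 0.0413, 0.197]
ee_rot: [[-0.94, -0.342, -0.005], [-0.342, 0.94, -0.0], [0.004, 0.002, -1.0]]
wrist_force: [-3.3, -0.8, 7.1]
width: 0.0004
grip_force: 2.9
```

>>> jog_arm(
  commands=[
    [0.05,0,0.25,0,0,0],
    [0.1,0,0.5,0,0,0],
    [0.13,0,0.7,0,0,0],
    [0.13,0,0.7,0,0,0],
  ],
)

```text
time_s: 26.1
eef_pos: [0.5602, 0.041, 0.1902]
ee_rot: [[-0.94, -0.342, -0.004], [-0.342, 0.94, 0.0], [0.004, 0.001, -1.0]]
wrist_force: [-2.2, 0.7, 5.4]
width: -0.0003
grip_force: 2.7
```

>>> jog_arm(
  commands=[
    [0.03,0,0.2,0,0,0],
    [0.05,0,0.4,0,0,0],
    [0.06,0,0.6,0,0,0],
    [0.06,0,0.6,0,0,0],
  ],
)

```text
time_s: 26.5
eef_pos: [0.5596, 0.0407, 0.1842]
ee_rot: [[-0.94, -0.342, -0.004], [-0.342, 0.94, 0.0], [0.004, 0.001, -1.0]]
wrist_force: [-2.4, 0.2, 4.6]
width: 0.0002
grip_force: 2.7
```

>>> jog_arm(
  commands=[
    [0.02,0,0.2,0,0,0],
    [0.03,0,0.4,0,0,0],
    [0.03,0,0.4,0,0,0],
    [0.03,0,0.4,0,0,0],
  ],
)

```text
time_s: 26.9
eef_pos: [0.5594, 0.0406, 0.1805]
ee_rot: [[-0.94, -0.342, -0.004], [-0.342, 0.94, 0.0], [0.004, 0.001, -1.0]]
wrist_force: [-3.0, 0.4, 7.8]
width: -0.0001
grip_force: 3.8
```

>>> jog_arm(
  commands=[
    [0.02,0,0.2,0,0,0],
    [0.03,0,0.4,0,0,0],
    [0.03,0,0.4,0,0,0],
    [0.03,0,0.4,0,0,0],
  ],
)

```text
time_s: 27.3
eef_pos: [0.5593, 0.0406, 0.1768]
ee_rot: [[-0.94, -0.342, -0.003], [-0.342, 0.94, 0.0], [0.003, 0.001, -1.0]]
wrist_force: [-2.9, 1.1, 10.9]
width: 0.0004
grip_force: 5.3
```

Contact felt near z ≈ 0.182, with the predicted slope of about 0.85 N/mm. Pressing to about 15 N total (roughly 30 N on the tile) and holding.

>>> jog_arm(
  commands=[
    [0,0,0.15,0,0,0],
    [0,0,0.3,0,0,0],
    [0,0,0.45,0,0,0],
    [0,0,0.5,0,0,0],
    [0,0,0.5,0,0,0],
    [0,0,0.5,0,0,0],
  ],
)

```text
time_s: 27.9
eef_pos: [0.5592, 0.0406, 0.172]
ee_rot: [[-0.94, -0.342, -0.003], [-0.342, 0.94, -0.0], [0.003, 0.001, -1.0]]
wrist_force: [-4.5, -0.2, 14.4]
width: -0.0
grip_force: 7.3
```

>>> jog_arm(
  commands=[
    [0,0,0,0,0,0],
    [0,0,0,0,0,0],
    [0,0,0,0,0,0],
    [0,0,0,0,0,0],
    [0,0,0,0,0,0],
    [0,0,0,0,0,0],
    [0,0,0,0,0,0],
    [0,0,0,0,0,0],
  ],
)

```text
time_s: 28.7
eef_pos: [0.5592, 0.0406, 0.172]
ee_rot: [[-0.94, -0.342, -0.003], [-0.342, 0.94, -0.0], [0.003, 0.001, -1.0]]
wrist_force: [-4.9, -0.7, 15.1]
width: -0.0
grip_force: 7.3
```

>>> jog_arm(
  commands=[
    [0,0,0,0,0,0],
    [0,0,0,0,0,0],
    [0,0,0,0,0,0],
    [0,0,0,0,0,0],
    [0,0,0,0,0,0],
    [0,0,0,0,0,0],
    [0,0,0,0,0,0],
    [0,0,0,0,0,0],
  ],
)

```text
time_s: 29.5
eef_pos: [0.5592, 0.0405, 0.172]
ee_rot: [[-0.94, -0.342, -0.003], [-0.342, 0.94, -0.0], [0.003, 0.001, -1.0]]
wrist_force: [-5.5, -0.3, 14.1]
width: -0.0003
grip_force: 7.3
```

Held for over 1.5 s at 14–15 N, about 29 N on the tile. Now guiding the lever back up along its arc.

>>> jog_arm(
  commands=[
    [0,0,-0.2,0,0,0],
    [0,0,-0.5,0,0,0],
    [0,0,-0.9,0,0,0],
    [-0.02,0,-1.35,0,0,0],
    [-0.05,0,-1.8,0,0,0],
    [-0.08,0,-2.3,0,0,0],
    [-0.14,0,-2.8,0,0,0],
    [-0.22,0,-3.3,0,0,0],
    [-0.3,0,-3.8,0,0,0],
    [-0.37,0,-4.25,0,0,0],
  ],
)

```text
time_s: 30.5
eef_pos: [0.5629, 0.0418, 0.2142]
ee_rot: [[-0.94, -0.342, -0.004], [-0.342, 0.94, -0.0], [0.003, 0.001, -1.0]]
wrist_force: [2.3, 0.9, 4.5]
width: -0.0002
grip_force: 1.9
```

>>> jog_arm(
  commands=[
    [-0.1,0,-0.4,0,0,0],
    [-0.22,0,-0.8,0,0,0],
    [-0.34,0,-1.25,0,0,0],
    [-0.47,0,-1.65,0,0,0],
    [-0.62,0,-2.05,0,0,0],
    [-0.78,0,-2.45,0,0,0],
    [-0.95,0,-2.85,0,0,0],
    [-1.13,0,-3.23,0,0,0],
    [-1.32,0,-3.6,0,0,0],
    [-1.5,0,-3.95,0,0,0],
  ],
)

```text
time_s: 31.5
eef_pos: [0.577, 0.047, 0.2534]
ee_rot: [[-0.94, -0.342, -0.004], [-0.342, 0.94, -0.0], [0.004, 0.001, -1.0]]
wrist_force: [2.1, 0.5, 2.6]
width: 0.0
grip_force: 1.6
```

>>> jog_arm(
  commands=[
    [-0.2,0,-0.35,0,0,0],
    [-0.4,0,-0.7,0,0,0],
    [-0.6,0,-1,0,0,0],
    [-0.8,0,-1.3,0,0,0],
    [-0.95,0,-1.55,0,0,0],
    [-1.1,0,-1.8,0,0,0],
    [-1.2,0,-1.95,0,0,0],
    [-1.3,0,-2.1,0,0,0],
    [-1.35,0,-2.25,0,0,0],
    [-1.4,0,-2.4,0,0,0],
  ],
)

```text
time_s: 32.5
eef_pos: [0.5901, 0.0518, 0.2771]
ee_rot: [[-0.94, -0.342, -0.005], [-0.342, 0.94, 0.0], [0.004, 0.002, -1.0]]
wrist_force: [-0.6, -0.5, -0.6]
width: -0.0
grip_force: 0.0
```

>>> jog_arm(
  commands=[
    [0,0,-0.1,0,0,0],
    [0,0,-0.2,0,0,0],
    [0,0,-0.35,0,0,0],
    [0,0,-0.6,0,0,0],
    [0,0,-1.2,0,0,0],
    [0,0,-2.5,0,0,0],
    [1,0,-4.5,0,0,0],
    [4,2,-6,0,0,0],
    [8,5,-7,0,0,0],
    [11,8,-7,0,0,0],
  ],
)

```text
time_s: 33.5
eef_pos: [0.4586, 0.0893, 0.3498]
ee_rot: [[-0.94, -0.341, -0.001], [-0.341, 0.94, 0.0], [0.001, 0.001, -1.0]]
wrist_force: [0.0, 1.0, 0.5]
width: 0.0
grip_force: 0.0
```

Run:
```python
from h import *
o=r.get_obs();print(inP(o['eef_pos']),o['time_s'],o['wrist_force']);go(W(-.16,0,.12),YAW,.3,-1)
a=snap('scene','sceneE');b=snap('side','sideE')
for n,s in(('scene',a),('side',b)):
    h=cv2.cvtColor(s['frame'],cv2.COLOR_BGR2HSV);m=cv2.inRange(h,(0,160,100),(6,255,255))|cv2.inRange(h,(174,160,100),(180,255,255))
    c,_=cv2.findContours(m,0,1);print(n,[cv2.minAreaRect(k) for k in c if cv2.contourArea(k)>80], )
```

```text
[-0.2074 -0.0473  0.3498] 33.5 [0.03637891 0.97775037 0.48325369]
shift cm [-4.77  4.71 22.97] rot [ 0.001 -0.301  0.001] t 33.5 F [0.  1.  0.5] w 4.828230694516442e-05
scene [((199.50001525878906, 288.0000305175781), (37.47665786743164, 6.363961219787598), 45.0), ((213.61537170410156, 263.42303466796875), (30.23116111755371, 4.437601566314697), 56.30992889404297), ((277.8302001953125, 168.59434509277344), (35.43901824951172, 8.653715133666992), 15.945395469665527)]
side [((207.00997924804688, 231.06997680664062), (32.38549041748047, 4.525484085083008), 81.8698959350586), ((277.28759765625, 191.1858367919922), (30.573427200317383, 7.149478435516357), 48.8140754699707)]
```

Lever is back at its rest (same pixels as at the start). One last check of the tile from the hover pose.

>>> jog_arm(
  commands=[
    [0,1,4,0,-0.05,0],
    [0,3,8,0,-0.1,0],
    [-0.5,4.7,12,0,-0.15,0],
    [-1.5,4.7,16,0,-0.2,0],
    [-3,4.7,20,0,-0.25,0],
    [-4.8,4.7,23,0,-0.3,0],
    [-4.8,4.7,23,0,-0.3,0],
    [-4.8,4.7,23,0,-0.3,0],
    [-4.8,4.7,23,0,-0.3,0],
  ],
)

```text
time_s: 34.5
eef_pos: [0.4886, 0.1499, 0.1193]
ee_rot: [[-0.898, -0.342, 0.275], [-0.327, 0.94, 0.101], [-0.293, 0.001, -0.956]]
wrist_force: [-0.3, -0.5, -0.3]
width: 0.0001
grip_force: 0.0
```

```bash
python3 chk.py w8
python3 - <<'E'
from h import *
o=r.get_obs();print(o['eef_pos'],o['wrist_force'])
E
```

```text
[0.48866912 0.14993325 0.11943908] [-0.12263601  0.26699684  0.35934932]Traceback (most recent call last):
  File "chk.py", line 9, in <module>
    i=int((x+.06)/.00025);g=sat[i-2:i+3].mean(0);sel=np.where((g>45)&(abs(ys)<.0245))[0];print(z,x,'tile y',ys[sel[0]].round(4),ys[sel[-1]].round(4),'mid',((ys[sel[0]]+ys[sel[-1]])/2).round(4))
                                                                                                               ~~~^^^
IndexError: index 0 is out of bounds for axis 0 with size 0
```

The shut fingers block the view, so I'll open them and look again.

>>> jog_arm(
  commands=[
    [0,0,0,0,0,0],
    [0,0,0,0,0,0],
    [0,0,0,0,0,0],
    [0,0,0,0,0,0],
    [0,0,0,0,0,0],
  ],
  fingers=-0.4,
)

```text
time_s: 35.05
eef_pos: [0.4878, 0.1499, 0.1176]
ee_rot: [[-0.899, -0.342, 0.274], [-0.327, 0.94, 0.101], [-0.292, 0.001, -0.956]]
wrist_force: [0.7, -0.1, 0.7]
width: 0.0599
grip_force: 0.0
```

```bash
python3 chk.py w8
```

```text
0.028 -0.022 tile y -0.0185 0.0188 mid 0.0001
0.028 -0.018 tile y -0.0195 0.0193 mid -0.0001
0.028 -0.01 tile y -0.02 0.02 mid 0.0
0.028 0.0 tile y -0.0195 0.0203 mid 0.0004
0.028 0.01 tile y -0.019 0.0205 mid 0.0008
0.028 -0.014 tile front x -0.023 dark fence from 0.042
0.028 -0.005 tile front x -0.023 dark fence from 0.042
0.028 0.006 tile front x -0.023 dark fence from 0.0413
0.028 0.016 tile front x -0.023 dark fence from 0.041
0.037 -0.022 tile y -0.019 0.0193 mid 0.0001
0.037 -0.018 tile y -0.0187 0.0193 mid 0.0003
0.037 -0.01 tile y -0.0185 0.0198 mid 0.0006
0.037 0.0 tile y -0.0182 0.0198 mid 0.0008
0.037 0.01 tile y -0.018 0.0203 mid 0.0011
0.037 -0.014 tile front x -0.0337 dark fence from 0.0285
0.037 -0.005 tile front x -0.0337 dark fence from 0.0285
0.037 0.006 tile front x -0.034 dark fence from 0.0275
0.037 0.016 tile front x -0.0335 dark fence from 0.0275
```

```bash
python3 -c "
from station import finish_job
print(finish_job())"
```

```text
the job is handed in; nothing more can be done
None
```

I stamped the teal tile and handed the job in at about 35 s: the tile is against the fence, within about 1 mm of centre and 1–2° of square, it was pressed at roughly 29 N (worked out from the grip force) for over 1.5 s, the lever was guided back to its top rest, and I didn't re-measure the other tiles and cup at the end.

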